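Clamp the next sample jar in the shaker mill

TASK

Take the bottom jar from the outlet of the gravity magazine so that the next one rolls down, and lay it gently in the middle of the mill's clamp bed, squarely along the fixed jaw. Then set the forked extension bar over the red clamp lever, use it to throw the lever past its dead point until it is locked fully home against its stop, and hang the bar back on its rest, because nothing loose may stay on the mill. Leave the other jars in the magazine, drop nothing on the bench and do not disturb the tube rack, the bottle or the pot.

Things in the scene. Friction and masses are not known exactly. Their poses are not given: they have to be found in the camera images.
- mill: Low white bench shaker mill, fixed: housing 260 (x) x 300 (y) mm, aluminium deck on top, 100 mm above the bench. Origin: centre of its underside. On the deck along its y axis stand the fixed jaw (y = -105 mm), the jar bed, a spring pad on a plunger, its guide, the toggle linkage and the red lever's pivot (y = +70 mm). The pad squeezes the jar towards -y. All of it is below 175 mm.
- bed (a point): Centre of a jar lying properly in the bed (mill x 0, y -85, z 140 mm; mill's axes; jar axis along x). The bed, 44 mm long in x, slopes 8 deg down to the fixed jaw, whose face is 20 mm off on the -y side and reaches 14 mm above this point. A jar let go here or up to 8 mm to +y rolls against the jaw. The jar's ends are clear. The open pad is 36 mm (lever at 0) to 29 mm (at 0.25) off to +y.
- lever_pivot (a point): On the lever's vertical pivot axis, at the height of the arm's upper face (166 mm above the bench). x axis: outwards along the arm; z up. The pivot post has 8 mm radius, its top is at 173 mm.
- lever_arm (a point): Middle of the red lever arm, 50 mm from the pivot axis, 158 mm above the bench. The arm is a flat bar 10 mm wide, 16 mm high (150 to 166 mm above the bench), free from 14 mm to its end at 76 mm from the pivot axis. x axis: outwards along the arm, y across it, z up. It swings level, 50 mm above the deck.
- lever (a joint): Clamp lever angle, rad, anticlockwise from above: 0 open (arm 23 deg from the mill's +x towards its +y), 1.17 dead point, 1.344 locked on its stop (arm 10 deg past the mill's +y). Starts at 0 to 0.25. Free (0.06 N m) to 0.62, where the pad meets the jar; then the spring resists, most near 0.9 (0.66 N m), nothing at the dead point. Let go before it, it springs back; past it, it locks.
- pad (a joint): How far the spring pad is pushed back into the plunger, m: 0 when free, about 0.004 when a jar is clamped.
- magazine: White gravity magazine for jars, fixed, base plate 170 x 110 mm, column with clear sides 178 mm high. Origin: centre of the underside. Its ramp slopes 14 deg down towards its own -x (facing the mill) to a lip. Jars lie along its y axis: one at the lip, one behind it on the ramp, one under the column, two upright above that. The column's front is 55 mm behind the centre of the jar at the lip.
- outlet (a point): Centre of the jar waiting at the lip: 50 mm from the magazine's origin on its -x side, 46 mm above the bench. Ramp and lip are 40 mm wide here, so the 56 mm jar overhangs 8 mm at both ends with nothing beside them: grip it by its ends from above and lift it straight up (the lip reaches 2 mm above the jar's axis). The next jar then rolls here by itself.
- jar1: The bottom jar, waiting at the magazine's lip: closed steel jar with a red screw cap, a smooth cylinder 40 mm in diameter and 56 mm long over its flat ends, lying; 0.17 to 0.34 kg. Origin: its centre; x axis: its long axis, towards the cap (level).
- jar2: The next jar, the same, on the ramp behind it.
- jar3: The third jar, the same, under the column.
- jar4: The fourth jar, the same, stacked on the third.
- jar5: The fifth jar, the same, on top of the column.
- bar: Steel extension bar 188 mm long, 0.28 kg, lying level on its rest. Origin: centre of the blue grip sleeve, at half height, 60 mm above the bench. x axis: along the bar towards the fork; z up. The handle is 14 mm wide (y), 18 mm high, from x = -70 to +62 mm. Seated on the lever (fork end towards the pivot) its origin is 161 mm above the bench and 138 to 155 mm from the pivot axis, best 142.
- fork (a point): Middle of the bar's fork, 90 mm from the bar's origin and 3 mm below it; on lever_arm when seated. The fork (x = 62 to 118 mm of the bar) is a channel open downwards and at its end, 15 mm wide inside (2.5 mm loose each side of the arm), roof underside 5 mm above the bar's origin, cheeks 4.5 mm thick down to 15 mm below it, flaring to a mouth 26 mm wide (37 mm outside) 22 mm below it.
- rest: Fixed rest for the bar: base plate 124 x 64 x 8 mm with two yokes 8 mm thick at x = +46 and -46 mm. Origin: centre of the underside; x axis: where the bar's fork points. Each yoke's seat is 51 mm above the bench between cheeks 20 mm apart that flare out from 65 to 77 mm. The bar hangs properly with its origin above the rest's origin, 60 mm above the bench, along the rest's x axis.
- tube_rack: Bystander: wire rack 106 x 70 mm with six red-capped tubes, 106 mm high. Origin: centre of the underside.
- wash_bottle: Bystander: white bottle with a blue cap, 60 mm in diameter, 150 mm high. Origin: centre of the underside.
- specimen_pot: Bystander: white pot with a yellow lid, 60 mm in diameter, 65 mm high. Origin: centre of the underside.
Things that resemble listed ones, but are neither listed nor needed, are in the scene too. Leave any blue look-alike of the jar5 alone.

How it is judged (in metres and radians):
On the way, in this order (a step that is already met when the one before it is completed fails the run):
1. the bottom jar lies released in the middle of the mill's bed, the clamp still open, and the next jar has rolled down to the lip (x of jar1 in the frame of bed between -0.01 and 0.01 m and y of jar1 in the frame of bed between -0.004 and 0.012 m and z of jar1 in the frame of bed between -0.005 and 0.006 m and angle between the x axis of jar1 and the x axis of mill, either way round below 0.15 rad and contact force between the fingers and jar1 below 0.1 N and value of joint lever below 0.5 rad and distance between jar2 and outlet below 0.01 m), for 0.2 s.
2. the bar's fork sits over the lever arm, the lever still open (x of fork in the frame of lever_arm between -0.012 and 0.022 m and y of fork in the frame of lever_arm between -0.006 and 0.006 m and z of fork in the frame of lever_arm between -0.008 and 0.008 m and angle between the x axis of bar and the x axis of lever_arm, either way round below 0.2 rad and value of joint lever below 0.5 rad), for 0.1 s.
3. the bar drives the lever up against the spring (x of fork in the frame of lever_arm between -0.012 and 0.022 m and y of fork in the frame of lever_arm between -0.009 and 0.009 m and z of fork in the frame of lever_arm between -0.008 and 0.008 m and angle between the x axis of bar and the x axis of lever_arm, either way round below 0.2 rad and value of joint lever between 0.7 and 1.15 rad and contact force between bar and mill above 1 N), for 0.02 s.
4. the lever is past its dead point and home against its stop, the bar still on it, the jar squeezed (x of fork in the frame of lever_arm between -0.012 and 0.022 m and y of fork in the frame of lever_arm between -0.009 and 0.009 m and z of fork in the frame of lever_arm between -0.008 and 0.008 m and angle between the x axis of bar and the x axis of lever_arm, either way round below 0.2 rad and value of joint lever above 1.3 rad and value of joint pad above 0.0025 m), for 0.1 s.
At the end, for the whole second after the job is handed in: Jar 1 clamped in the bed (10 mm lengthwise, 4 mm across, pad in over 2.5 mm), lever locked (over 1.30 rad), bar hanging in both yokes of its rest (15 mm along, 6 mm across and in height, 0.1 rad), jar 2 at the lip (10 mm), the others in the magazine, all released and still (x of jar1 in the frame of bed between -0.01 and 0.01 m and y of jar1 in the frame of bed between -0.004 and 0.004 m and z of jar1 in the frame of bed between -0.005 and 0.006 m and angle between the x axis of jar1 and the x axis of mill, either way round below 0.15 rad and value of joint pad above 0.0025 m and value of joint lever above 1.3 rad and distance between jar2 and outlet below 0.01 m and horizontal distance between each of jar2, jar3, jar4, jar5 and magazine below 0.075 m and height (world z) of each of jar2, jar3, jar4, jar5 above 0.035 m and x of bar in the frame of rest between -0.015 and 0.015 m and y of bar in the frame of rest between -0.006 and 0.006 m and z of bar in the frame of rest between 0.054 and 0.066 m and angle between the x axis of bar and the x axis of rest, either way round below 0.1 rad and linear speed of each of bar, jar1 below 0.02 m/s and contact force between the fingers and bar below 0.1 N and contact force between the fingers and jar1 below 0.1 N); the robot touches nothing.
It fails at once if the tube rack, the bottle or the pot is pushed 30 mm or tipped over (distance of any of tube_rack, wash_bottle, specimen_pot from where it was at the start of the episode above 0.03 m or angle between any of tube_rack, wash_bottle, specimen_pot's own z axis and vertical above 0.4 rad).
It fails at once if a jar or the bar is dropped on the bench (height (world z) of any of jar1, bar below 0.03 m).
It fails at once if one of the other jars is taken out of the magazine (horizontal distance between any of jar2, jar3, jar4, jar5 and magazine above 0.1 m).
It fails at once if the jar is let fall (faster than 0.7 m/s out of the fingers, a drop of about 25 mm) (linear speed of jar1 above 0.7 m/s and contact force between the fingers and jar1 below 0.1 N).
It also fails if it takes over 67 s, if anything falls off the work surface, if the arm or the gripper's body presses on something with over 40 N, if the wrist force passes 120 N, or if a joint passes its speed limit or range.

ROBOT

A 6-joint arm with a two-finger parallel gripper is mounted at the origin on the work surface. World frame = base frame: x ahead of the robot, y to its left, z up, the work surface at z = 0. Lengths are in mm, angles in rad, forces in N, time in s.
With the tool pointing down it reaches from about 300 to 775 mm from the base axis. Payload 14.6 kg.
Tool frame: the origin (TCP) lies between the finger pads; the fingertips stand 22 mm ahead of it and the grasp point (between the pads) lies 3 mm ahead of it (manip.tcp_to_tips is the distance from the TCP to the fingertips, in mm); y points along the fingers, z is the direction in which the jaws open and shut, and the axes are right-handed (so a half turn about y gives the same grasp; the last joint's range is limited). The gripper opens to 94 mm and grips with 3 to 60 N. Pads are 16 mm wide; open, the fingers measure 119 mm over their backs; the gripper's body (75 mm by 177 mm) begins 78 mm behind the grasp point.
Start: joints at [1.09, 0.3, 1.521, -0, 1.321, -0.067], TCP at [221.147, 503.571, 227.446] pointing down, gripper open.
Joint ranges: [-3.03, 3.03], [-0.79, 2.21], [0.23, 2.52], [-1.04, 4.18], [0, 3.07], [-2.55, 2.55]. Speed limits (rad/s): [2.22, 2.22, 2.57, 3.14, 3.14, 3.14].

INTERFACE

Orientations are given as [roll, pitch, yaw] about the fixed x, y, z axes, in that order (R = Rz(yaw) Ry(pitch) Rx(roll)).
In Python, from cell import manip gives the robot as it stands.
- The arm moves only by the shell command python3 -m jog 'ROWS' [OPENING] [FORCE]. ROWS is JSON, one flat list of numbers, 6 for each row, row after row: the shift along the tool's x, y, z in mm, then the turn, a rotation vector about the tool's x, y, z in degrees. A call has 1 to 10 rows; each row is the pose to reach, as a shift and turn from the pose commanded when the call began, along the tool's axes at that moment; what a row does not reach only later rows make up. A row lasts 1/12 s, in which the tool goes at most 41.7 mm and 7.16 degrees, less where a joint would pass 70% of its speed; a pose out of reach is approached as far as the arm can. A call with a gripper value outside its range is refused whole. OPENING is the finger opening in mm, from 0 to 94, set as the call begins (- or left out, the last holds). The fingers move at their own pace and stop on an object; FORCE is the grip in N (left out, the last holds). Time passes only in rows, so rows that repeat a pose let the fingers close. It gives the time, the measured TCP pose, the force and the opening at its end, in the units of the state.
- manip.read_state(): the state, without advancing time (a new reading comes with each control period).
- manip.camera(name): name is "side" or "top"; returns a dict with "img" (400x640x3 uint8, red, green, blue), "intrinsics" (3x3 intrinsics, pixels), "origin" and "orientation" of the camera in the world. Camera axes: x right, y down, z forward; pixel columns grow to the right and rows downward; lengths in mm; the calibration is good to about 2 mm. A picture is of the moment at which its call begins. There is no depth.
- manip.sign_off(): hands the job in, once; it reports no verdict.
Trained networks look in a picture, given as the dict that the camera call returned (one of the last four; its "shot" number tells which), for a name from the list of things; names that differ only in an ending like _2 or _b are one class to them, and where a whole thing is asked for, a point or a joint stands for the part that bears it (a point fixed in the world has none). Each returns a list of dicts, best first, with "score" (0 to 1); they miss things now and then, are a little off and sometimes report something else, mostly with a low value. They report only what shows in the picture. A call takes as long as a camera call. They do not tell look-alikes from the thing itself.
- manip.masks_of(thing, picture): "pixels" (400x640 bool, what is visible of it) and "xy" ([column, row] in pixels, amid what is visible of it).
- manip.tip_of(thing, picture): "xy" ([column, row] in pixels: a listed point, or the origin of a listed thing).
The state is a dict: "clock": time; "joints": joint angles; "qd": joint speeds; "effort": joint torques, N m; "eef_pos": TCP position; "eef_rot": TCP orientation; "wrist_force": force on the tool from outside, world axes, zero at the start; "moment": the same for the moment, N m; "finger_gap": finger opening in mm.
Only numpy, scipy, OpenCV 4.12 (cv2) and the standard library are available. Lean on these libraries where they do the work, as an engineer would, in place of code of your own. Each camera call takes 0.05 s, during which the arm holds its last target.

## Working session

There is one attempt and no reset: what is moved stays moved. The work goes in short steps, Python scripts to look and compute and a shell command to move; the robot and the scene stay as the last step left them, time stands still between calls to the robot, and variables do not carry over. Pictures are saved under pics/ and viewed, and the job is handed in when it is done.

```bash
ls; mkdir -p pics; python3 - <<'E'
from cell import manip
import cv2,numpy as np
s=manip.read_state();print({k:np.round(v,3).tolist() for k,v in s.items()})
print(manip.tcp_to_tips)
for n in("side","top"):
    c=manip.camera(n);cv2.imwrite(f"pics/{n}0.png",c["img"][:,:,::-1]);print(n,np.round(c["intrinsics"],1).tolist(),np.array(c["origin"]).tolist(),np.array(c["orientation"]).tolist(),c["shot"])
E
```

```text
pics
{'clock': 0.0, 'joints': [1.09, 0.3, 1.522, 0.0, 1.321, -0.067], 'qd': [-0.001, -0.001, 0.0, -0.0, 0.002, 0.0], 'effort': [0.001, -53.181, -35.274, 0.071, 0.024, -0.0], 'eef_pos': [221.045, 503.37, 226.893], 'eef_rot': [-1.572, 0.0, -0.414], 'wrist_force': [-0.91, 0.275, -0.156], 'moment': [0.044, -0.007, -0.018], 'finger_gap': 93.964}
22.0
side [[391.0, 0.0, 316.3], [0.0, 391.0, 198.8], [0.0, 0.0, 1.0]] [72.40709438705572, -845.4985141746687, 856.3687838573079] [-2.235963808228486, -0.010496447667322162, -0.556025551099343] 1
top [[396.8, 0.0, 319.6], [0.0, 396.8, 204.3], [0.0, 0.0, 1.0]] [435.0930809293799, -31.5467036826992, 1076.0529630864924] [-2.984474334866795, 0.01864464979393099, -1.5671791637240653] 2
```

View pics/side0.png

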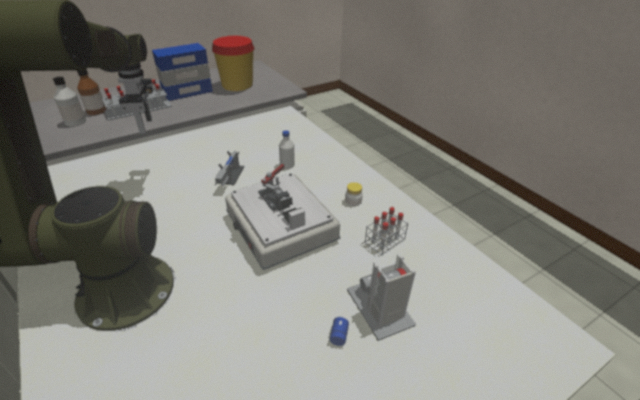

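View pics/top0.png

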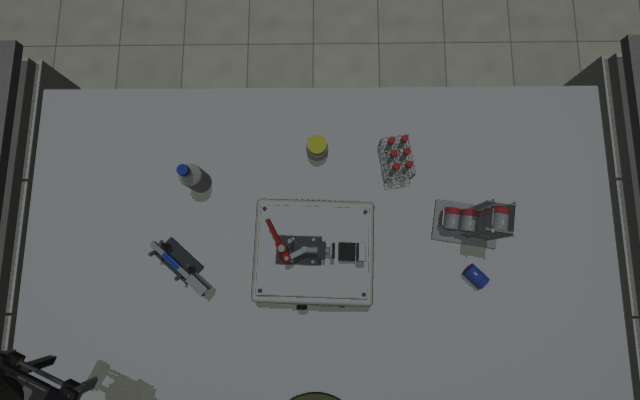

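```bash
cat > h.py <<'E'
import numpy as np,cv2
from scipy.spatial.transform import Rotation as R
def cam(c):
    return np.array(c["intrinsics"]),np.array(c["origin"]),R.from_euler('xyz',c["orientation"]).as_matrix()
def ray(c,uv):
    K,o,M=cam(c);d=M@np.linalg.solve(K,[uv[0],uv[1],1.]);return o,d
def at(c,uv,z):
    o,d=ray(c,uv);return (o+d*(z-o[2])/d[2])
def proj(c,p):
    K,o,M=cam(c);q=K@(M.T@(np.array(p,float)-o));return q[:2]/q[2]
def tri(c1,u1,c2,u2):
    A=[];b=[]
    for c,u in((c1,u1),(c2,u2)):
        o,d=ray(c,u);d=d/np.linalg.norm(d);P=np.eye(3)-np.outer(d,d);A.append(P);b.append(P@o)
    x=np.linalg.lstsq(np.vstack(A),np.hstack(b),rcond=None)[0];return x,[round(float(np.linalg.norm(A[i]@x-b[i])),1) for i in (0,1)]
E
python3 - <<'E'
from cell import manip
from h import *
T=manip.camera("top");S=manip.camera("side")
H=dict(mill=0,bed=140,lever_pivot=166,lever_arm=158,magazine=0,outlet=46,jar1=46,jar2=None,jar3=None,bar=60,fork=57,rest=0,tube_rack=0,wash_bottle=0,specimen_pot=0)
for n,z in H.items():
    a=manip.tip_of(n,T);b=manip.tip_of(n,S)
    f=lambda L:[(np.round(x["xy"],1).tolist(),round(x["score"],2)) for x in L[:3]]
    print(n,"T",f(a),"S",f(b))
    if z is not None:
        if a:print("   top@z",at(T,a[0]["xy"],z).round(1),end=" ")
        if b:print("   side@z",at(S,b[0]["xy"],z).round(1),end=" ")
    if a and b:x,r=tri(T,a[0]["xy"],S,b[0]["xy"]);print("   tri",x.round(1),r)
for n,img,(x0,y0,x1,y1) in (("tmill",T,(130,180,390,320)),("tmag",T,(370,120,530,300)),("smill",S,(200,120,420,360))):
    k=800/(x1-x0) if (x1-x0)/(y1-y0)>4/3 else 600/(y1-y0)
    cv2.imwrite(f"pics/{n}1.png",cv2.resize(img["img"][y0:y1,x0:x1,::-1],None,fx=k*.999,fy=k*.999,interpolation=cv2.INTER_CUBIC))
E
```

```text
mill T [([316.0, 251.9], 0.93)] S [([280.4, 226.8], 0.96), ([230.9, 159.3], 0.48)]
   top@z [475.5  -1.5   0. ]    side@z [478.5  12.1   0. ]    tri [473.8  -1.3  12.8] [1.4, 1.4]
bed T [([349.9, 249.9], 0.67)] S [([292.3, 207.4], 0.71), ([277.0, 166.0], 0.35)]
   top@z [475.2 -84.9 140. ]    side@z [480.2 -72.2 140. ]    tri [474.3 -84.1 150.9] [0.4, 0.4]
lever_pivot T [([281.5, 246.6], 0.73), ([274.3, 229.3], 0.66)] S [([269.8, 174.5], 0.45), ([224.0, 172.4], 0.27)]
   top@z [481.1  72.9 166. ]    side@z [483.9  76.3 166. ]    tri [481.5  72.3 169.2] [0.6, 0.6]
lever_arm T [([272.3, 224.4], 0.66), ([351.3, 251.1], 0.29)] S [([277.1, 169.0], 0.75), ([285.1, 169.1], 0.19)]
   top@z [533.   96.2 158. ]    side@z [522.5 102.8 158. ]    tri [527.2  98.4 159.7] [6.1, 6.1]
magazine T [([468.8, 221.2], 0.7)] S [([378.5, 308.9], 0.87)]
   top@z [ 559.4 -415.1    0. ]    side@z [ 549.2 -403.5    0. ]    tri [ 552.4 -409.1    6.7] [6.9, 6.9]
outlet T [] S [([371.9, 285.5], 0.67), ([229.3, 162.5], 0.66), ([224.2, 176.6], 0.25)]
   side@z [ 555.2 -360.8   46. ] jar1 T [([500.5, 222.0], 0.81), (
[... 928 characters left out ...]
.1  57. ]    tri [394.9 286.4  79.6] [8.0, 8.0]
rest T [([177.2, 257.0], 0.98)] S [([233.5, 174.8], 0.61)]
   top@z [460.7 374.3   0. ]    side@z [462.8 367.7   0. ]    tri [462.9 375.   -4.3] [2.2, 2.2]
tube_rack T [([391.7, 165.1], 0.76)] S [([385.2, 242.0], 0.63)]
   top@z [ 715.9 -210.8    0. ]    side@z [ 725.  -219.4   -0. ]    tri [ 722.4 -214.6   -4.6] [5.8, 5.8]
wash_bottle T [([198.1, 181.1], 0.86)] S [([287.0, 168.5], 0.95)]
   top@z [670.7 328.3   0. ]    side@z [659.3 300.5   0. ]    tri [677.3 337.1 -27.2] [0.7, 0.7]
specimen_pot T [([314.8, 151.9], 0.82)] S [([354.0, 200.9], 0.92)]
   top@z [754.3   3.3   0. ]    side@z [763.8  -1.9   0. ]    tri [759.6   0.9  -1.7] [5.3, 5.3]
```

View pics/tmill1.png

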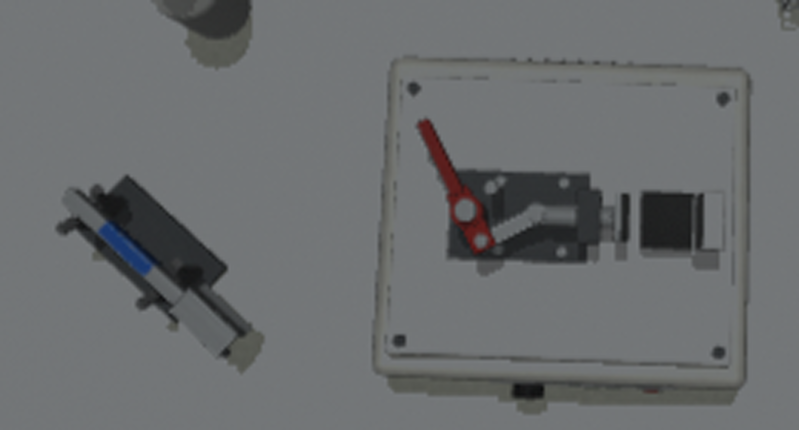

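View pics/tmag1.png

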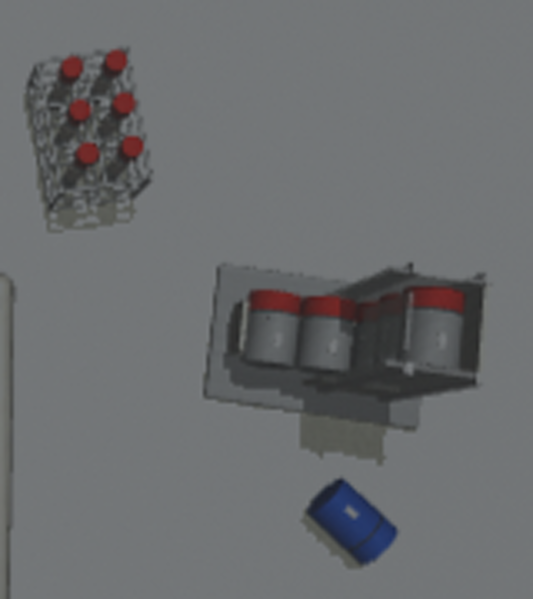

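View pics/smill1.png

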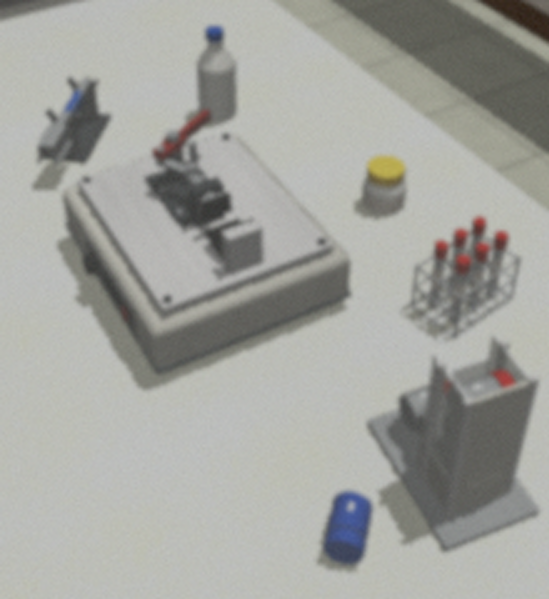

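```bash
python3 - <<'E'
from cell import manip
from h import *
T=manip.camera("top")
img=T["img"];np.save("T.npy",img)
import pickle;pickle.dump({k:T[k] for k in("intrinsics","origin","orientation","img")},open("T.pkl","wb"))
for n in("mill","bar","rest","magazine","jar1","lever_arm","fork"):
    for m in manip.masks_of(n,T)[:5]:
        p=m["pixels"];ys,xs=np.where(p);
        r=cv2.minAreaRect(np.stack([xs,ys],1).astype(np.float32))
        print(n,round(m["score"],2),p.sum(),np.round(m["xy"],1),[np.round(v,1).tolist() for v in r], [xs.min(),xs.max(),ys.min(),ys.max()])
hsv=cv2.cvtColor(img,cv2.COLOR_RGB2HSV)
red=((hsv[...,0]<8)|(hsv[...,0]>172))&(hsv[...,1]>140)&(hsv[...,2]>50)
red[:,:255]=0;red[:200]=0;red[280:]=0;red[:,300:]=0
ys,xs=np.where(red);print("lever red",len(xs),xs.min(),xs.max(),ys.min(),ys.max(),cv2.fitLine(np.stack([xs,ys],1).astype(np.float32),cv2.DIST_HUBER,0,.01,.01).ravel())
for r in range(200,270):
    q=np.where(red[r])[0]
    if len(q):print(r,q.min(),q.max(),end="; ")
blue=(hsv[...,0]>100)&(hsv[...,0]<130)&(hsv[...,1]>140);blue[:,:150]=0;blue[:,220:]=0;blue[:240]=0
ys,xs=np.where(blue);print("blue",len(xs),xs.mean(),ys.mean(),cv2.minAreaRect(np.stack([xs,ys],1).astype(np.float32)))
E
```

```text
mill 0.62 12640 [312.8 252.6] [[312.9, 254.4], [121.8, 110.1], 1.7] [np.int64(251), np.int64(373), np.int64(199), np.int64(309)]
bar 0.63 719 [187.3 271.1] [[180.5, 266.0], [74.2, 14.8], 45.0] [np.int64(150), np.int64(211), np.int64(241), np.int64(296)]
rest 0.81 745 [175.8 254.2] [[176.1, 259.7], [49.2, 27.1], 42.8] [np.int64(150), np.int64(202), np.int64(238), np.int64(280)]
magazine 0.88 2134 [478.9 227.4] [[473.9, 222.7], [83.2, 49.2], 2.6] [np.int64(432), np.int64(516), np.int64(199), np.int64(248)]
magazine 0.6 12672 [315.4 250.5] [[313.1, 254.3], [122.7, 110.2], 1.8] [np.int64(251), np.int64(374), np.int64(198), np.int64(309)]
magazine 0.48 227 [286.  252.3] [[278.3, 242.6], [46.0, 19.0], 43.1] [np.int64(267), np.int64(301), np.int64(221), np.int64(261)]
jar1 0.79 367 [500.2 221.9] [[499.8, 217.5], [16.8, 23.8], 8.1] [np.int64(490), np.int64(508), np.int64(206), np.int64(230)]
jar1 0.73 375 [474.3 279.4] [[475.3, 276.8], [25.5, 14.8], 45.0] [np.int64(463), np.int64(488), np.int64(264), np.int64(289)]
jar1 0.6 324 [452.7 215.8] [[451.3, 218.7], [15.4, 21.8], 7.1] [np.int64(443)
[... 483 characters left out ...]
93 276.97266    238.74818   ]
219 268 268; 220 267 269; 221 267 270; 222 268 270; 223 268 271; 224 268 271; 225 269 271; 226 269 272; 227 270 273; 228 270 273; 229 271 274; 230 271 274; 231 271 275; 232 272 275; 233 272 276; 234 273 276; 235 273 277; 236 274 277; 237 274 278; 238 275 278; 239 275 279; 240 276 279; 241 276 281; 242 277 282; 243 276 282; 244 276 284; 245 277 285; 246 277 286; 247 285 286; 248 285 286; 249 285 286; 250 277 286; 251 278 287; 252 278 287; 253 280 287; 254 280 288; 255 281 288; 256 281 289; 257 282 289; 258 282 290; 259 283 290; 260 283 284; 261 284 286; blue 100 170.73 260.36 ((171.25001525878906, 259.7500305175781), (19.798988342285156, 6.363960266113281), 45.0)
```

```bash
cat > ov.py <<'E'
from h import *
import pickle,sys
def rect(c,p,yaw,x0,x1,y0,y1,z):
    Rz=R.from_euler('z',yaw).as_matrix()
    return [proj(c,np.array([p[0],p[1],0])+Rz@np.array([x,y,z])) for x,y in((x0,y0),(x1,y0),(x1,y1),(x0,y1))]
class Ov:
    def __init__(s,c,box,bright=1.0):
        x0,y0,x1,y1=box;s.c=c;s.b=box;s.k=min(800/(x1-x0),600/(y1-y0))
        w=np.clip(c["img"][y0:y1,x0:x1,::-1].astype(float)*bright,0,255).astype(np.uint8)
        s.im=cv2.resize(w,(int((x1-x0)*s.k),int((y1-y0)*s.k)),interpolation=cv2.INTER_CUBIC)
    def px(s,uv): return [((uv[0]+.5-s.b[0])*s.k),((uv[1]+.5-s.b[1])*s.k)]
    def poly(s,P,col=(0,255,0),closed=True):
        cv2.polylines(s.im,[np.round([s.px(p) for p in P]).astype(np.int32)],closed,col,1,cv2.LINE_AA)
    def rect(s,*a,col=(0,255,0)): s.poly(rect(s.c,*a),col)
    def dot(s,P,col=(0,255,255)): cv2.drawMarker(s.im,tuple(int(round(v)) for v in s.px(proj(s.c,P))),col,cv2.MARKER_CROSS,8,1)
    def save(s,n): cv2.imwrite("pics/"+n,s.im)
E
cat > m1.py <<'E'
from ov import *
T=pickle.load(open("T.pkl","rb"))
print("piv",at(T,(281.1-.5,247.9-.5),173))
for uv in((258.4,199.5),(372.3,203.4)):print("mill edge",at(T,uv,100))
a=at(T,(268.5,221),166);b=at(T,(277.5,240),166);print("arm",a,b,np.degrees(np.arctan2(b[1]-a[1],b[0]-a[0])))
for c in((151.3,218.),):0
# jar1 center
print("jar1",at(T,(451.3,218.3),46+15), "bar blue",at(T,(170.7,260.4),69))
x,y,yaw=map(float,sys.argv[1:4])
o=Ov(T,(240,185,390,315),1.8)
p=(x,y)
o.rect(p,yaw,-130,130,-150,150,100);o.rect(p,yaw,-130,130,-150,150,0,col=(255,100,0))
o.rect(p,yaw,-22,22,-105,-65,125,col=(0,255,255))
Rz=R.from_euler('z',yaw).as_matrix()
def M(v):return np.array([x,y,0])+Rz@np.array(v,float)
o.dot(M((0,70,173)));o.dot(M((0,-85,140)));o.dot(M((0,-105,154)))
la=float(sys.argv[4]);t=np.radians(23)+la
q=M((0,70,0));o.rect(q[:2],yaw+t,14,76,-5,5,166,col=(255,255,0))
o.save("ovmill_%s.png"%sys.argv[5])
E
python3 m1.py 475 -1 0.0 0.1 a
```

```text
piv [478.95168864  74.0763967  173.        ]
mill edge [601.6721565  140.56353386 100.        ]
mill edge [ 591.96223347 -143.69075186  100.        ]
arm [539.98142083 104.09115662 166.        ] [496.17031859  82.34356037 166.        ] -153.6004446314377
jar1 [ 559.72171109 -349.28426446   61.        ] bar blue [450.49792894 364.35324417  69.        ]
```

View pics/ovmill_a.png

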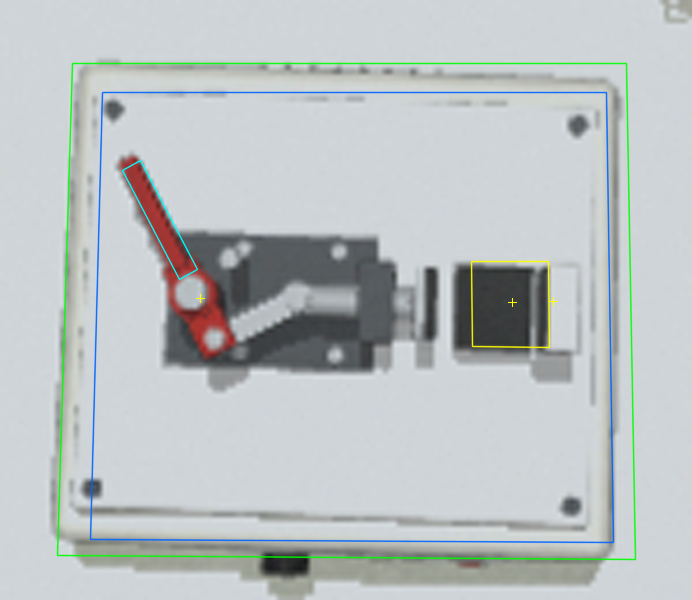

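```bash
python3 m1.py 476.5 3.5 -0.034 0.095 b
```

```text
piv [478.95168864  74.0763967  173.        ]
mill edge [601.6721565  140.56353386 100.        ]
mill edge [ 591.96223347 -143.69075186  100.        ]
arm [539.98142083 104.09115662 166.        ] [496.17031859  82.34356037 166.        ] -153.6004446314377
jar1 [ 559.72171109 -349.28426446   61.        ] bar blue [450.49792894 364.35324417  69.        ]
```

View pics/ovmill_b.png

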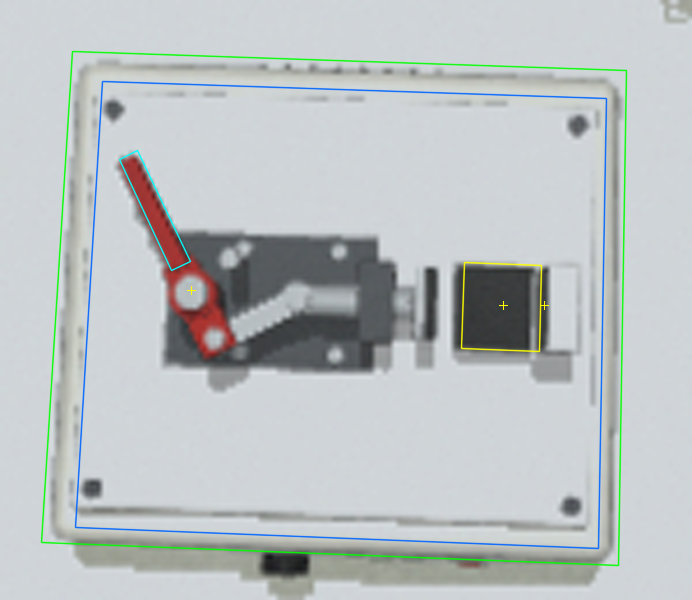

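```bash
cat > m2.py <<'E'
from ov import *
T=pickle.load(open("T.pkl","rb"))
x,y,yaw=map(float,sys.argv[1:4])
o=Ov(T,(420,190,530,272),1.8)
p=(x,y);Rz=R.from_euler('z',yaw).as_matrix()
def M(v):return np.array([x,y,0])+Rz@np.array(v,float)
o.rect(p,yaw,-85,85,-55,55,0,col=(255,100,0));o.rect(p,yaw,-85,85,-55,55,8)
q=[proj(T,M((-50+20*np.cos(a),s,46+20*np.sin(a)))) for s in(-28,28) for a in np.linspace(0,6.28,40)]
o.poly(cv2.convexHull(np.array(q,np.float32))[:,0],(0,255,255))
o.dot(M((-50,0,46)))
a=(-50+40.2*np.cos(.244)),46+40.2*np.sin(.244)
q=[proj(T,M((a[0]+20*np.cos(t),s,a[1]+20*np.sin(t)))) for s in(-28,28) for t in np.linspace(0,6.28,40)]
o.poly(cv2.convexHull(np.array(q,np.float32))[:,0],(0,255,255))
print("outlet",M((-50,0,46)),"jar y axis",Rz@[0,1,0])
o.save("ovmag_%s.png"%sys.argv[4])
x,y,yaw=map(float,sys.argv[5:8])
p=(x,y);Rz=R.from_euler('z',yaw).as_matrix()
o=Ov(T,(135,225,235,305),1.8)
o.rect(p,yaw,-62,62,-32,32,8,col=(255,100,0));
o.rect(p,yaw,-70,62,-7,7,69);o.rect(p,yaw,62,118,-12,12,70,col=(0,255,255));o.dot(M((0,0,69)))
o.save("ovbar_%s.png"%sys.argv[4])
E
python3 - <<'E'
from ov import *
T=pickle.load(open("T.pkl","rb"))
k=600/180
for u,v in((218,264),(205,397),(415,430)):print(at(T,(370+u/k-.5,120+v/k-.5),8))
print(at(T,(451.3,218.5),50))
k=800/260
# bar ends crop
for u,v in((72,196),(228,345)):print(at(T,(130+u/k-.5,180+v/k-.5),69))
E
python3 m2.py 557 -401 -0.14 a 450.5 364.4 -2.3
```

```text
[ 619.78659573 -324.1597627     8.        ]
[ 511.48345245 -309.2786214     8.        ]
[ 485.59366219 -474.75734947    8.        ]
[ 560.55121242 -352.70254176   50.        ]
[493.78159711 412.80518451  69.        ]
[373.58533057 276.77855364  69.        ]
outlet [ 507.48920019 -394.02284427   46.        ] jar y axis [0.13954311 0.990216   0.        ]
```

View pics/ovmag_a.png

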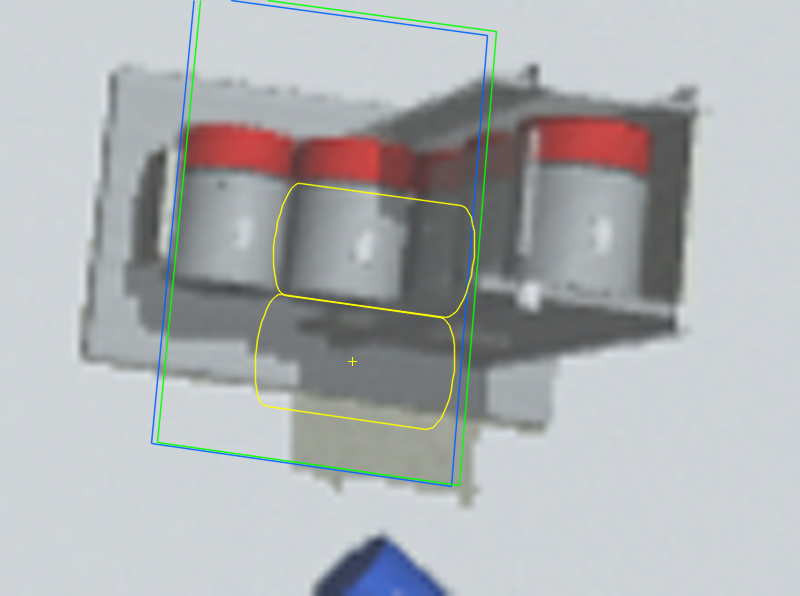

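View pics/ovbar_a.png

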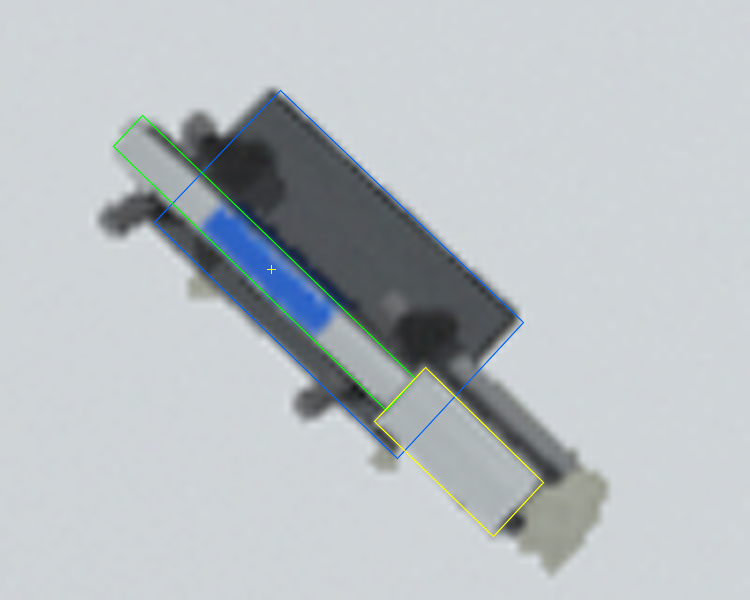

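```bash
python3 m2.py 552.8 -401.2 -1.7125 b 450.0 364.7 -2.3; python3 m1.py 475.2 3 -0.033 0.095 c
```

```text
outlet [ 559.86149579 -351.70115883   46.        ] jar y axis [ 0.98997682 -0.14122992  0.        ]
piv [478.95168864  74.0763967  173.        ]
mill edge [601.6721565  140.56353386 100.        ]
mill edge [ 591.96223347 -143.69075186  100.        ]
arm [539.98142083 104.09115662 166.        ] [496.17031859  82.34356037 166.        ] -153.6004446314377
jar1 [ 559.72171109 -349.28426446   61.        ] bar blue [450.49792894 364.35324417  69.        ]
```

View pics/ovmag_b.png

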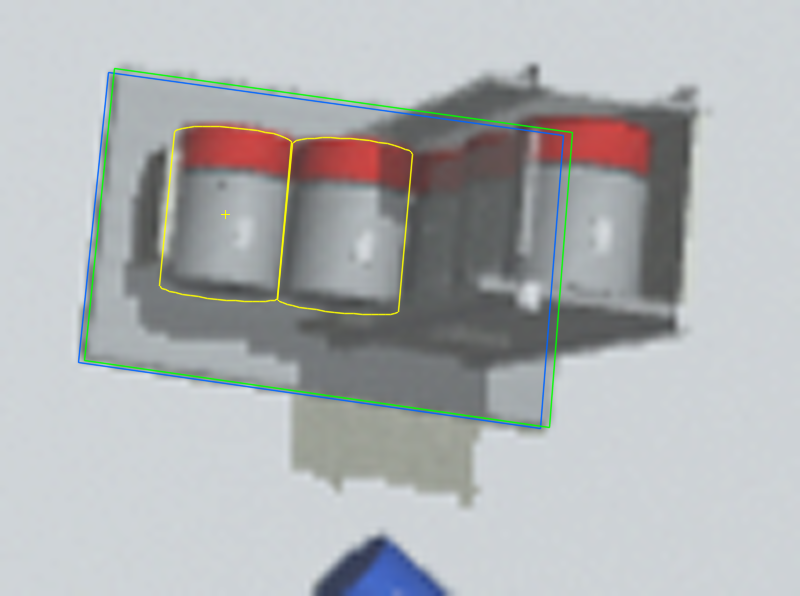

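View pics/ovmill_c.png

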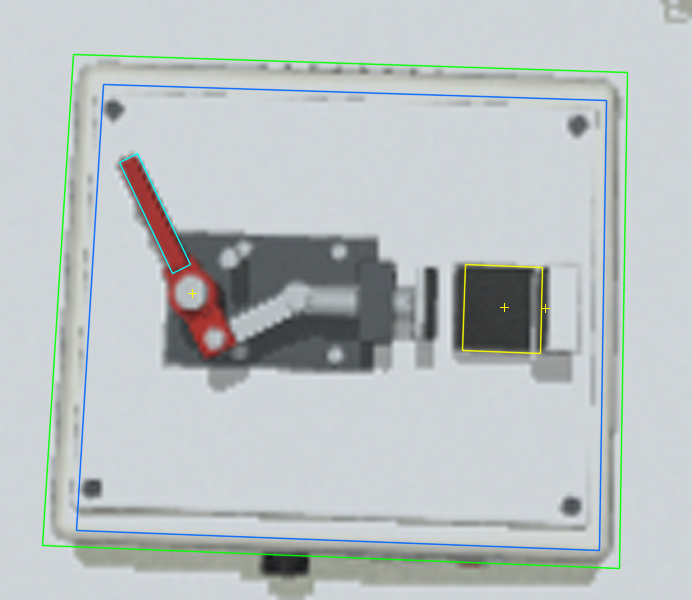

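```bash
cat > go.py <<'E'
import sys
from cell import manip
from h import *
# usage: go.py x y z yaw  -> shift/turn from current measured pose
s=manip.read_state();M0=R.from_euler('xyz',s["eef_rot"]);p=np.array(s["eef_pos"])
t=np.array(list(map(float,sys.argv[1:4])));Mt=R.from_euler('xyz',[-np.pi/2,0,float(sys.argv[4])])
print("t",round(s["clock"],2),"pos",p.round(1),"rot",np.round(s["eef_rot"],3),"F",np.round(s["wrist_force"],1),"gap",round(s["finger_gap"],1))
print("shift",(M0.inv().apply(t-p)).round(1),"turn",np.degrees((M0.inv()*Mt).as_rotvec()).round(2))
E
python3 go.py 560.5 -352 240 -1.712
```

```text
t 2.1 pos [221.2 503.6 227.5] rot [-1.571 -0.    -0.414] F [-0.5 -0.5  0.2] gap 93.8
shift [ 654.7  -12.5 -646.9] turn [-0.   74.38  0.  ]
```

```bash
python3 -m jog '[20,-2,-20,0,4,0, 50,-3,-50,0,10,0, 80,-4,-80,0,17,0, 110,-5,-109,0,24,0, 140,-5,-138,0,31,0, 170,-6,-168,0,38,0, 200,-6,-198,0,45,0, 230,-7,-227,0,52,0, 260,-7,-257,0,59,0, 290,-7,-287,0,66,0]'; python3 go.py 560.5 -352 240 -1.712
```

```text
clock: 2.93
eef_pos: [369.7, 126.7, 234.8]
eef_rot: [-1.57, 0.0, -1.571]
wrist_force: [0.7, 0.3, -0.1]
finger_gap: 94.1
t 2.93 pos [369.7 126.7 234.8] rot [-1.57   0.    -1.571] F [ 0.7  0.3 -0.1] gap 94.1
shift [478.6  -5.1 191.1] turn [-0.06  8.05 -0.02]
```

```bash
python3 -m jog '[40,-1,16,0,1,0, 80,-1,32,0,2,0, 120,-2,48,0,3,0, 160,-2,64,0,4,0, 200,-3,80,0,5,0, 240,-3,96,0,6,0, 280,-4,112,0,7,0, 320,-4,128,0,8,0, 360,-4,144,0,8.4,0, 400,-4,160,0,8.4,0]' 84; python3 go.py 560.5 -352 140 -1.712
```

```text
clock: 3.77
eef_pos: [526.6, -259.6, 238.4]
eef_rot: [-1.571, -0.0, -1.713]
wrist_force: [1.4, 0.1, -0.4]
finger_gap: 83.8
t 3.77 pos [ 526.6 -259.6  238.4] rot [-1.571 -0.    -1.713] F [ 1.4  0.1 -0.4] gap 83.8
shift [86.7 98.4 46.7] turn [-0.01 -0.07  0.  ]
```

```bash
python3 -m jog '[0,0,0,0,0,0,0,0,0,0,0,0,0,0,0,0,0,0]'; python3 go.py 560.5 -352 140 -1.712
```

```text
clock: 4.02
eef_pos: [526.0, -257.0, 238.2]
eef_rot: [-1.571, 0.0, -1.712]
wrist_force: [-0.6, -0.4, -0.3]
finger_gap: 83.7
t 4.02 pos [ 526.  -257.   238.2] rot [-1.571  0.    -1.712] F [-0.6 -0.4 -0.3] gap 83.7
shift [89.2 98.1 47.6] turn [ 0.03 -0.03 -0.02]
```

```bash
python3 -m jog '[25,0,15,0,0,0, 55,0,30,0,0,0, 80,0,43,0,0,0, 89,0,47.5,0,0,0, 89,15,47.5,0,0,0, 89,40,47.5,0,0,0, 89,70,47.5,0,0,0, 89,90,47.5,0,0,0, 89,98,47.5,0,0,0, 89,98,47.5,0,0,0]' 80; python3 go.py 560.5 -352 49 -1.712; python3 - <<'E'
from cell import manip
from ov import *
for n,b in(("top",(410,180,540,278)),("side",(310,210,460,330))):
    c=manip.camera(n);o=Ov(c,b,1.6);o.save(n+"_g1.png")
E
```

```text
clock: 4.85
eef_pos: [560.4, -350.8, 139.4]
eef_rot: [-1.573, 0.001, -1.711]
wrist_force: [0.3, -0.2, 0.5]
finger_gap: 80.0
t 4.85 pos [ 560.4 -350.8  139.4] rot [-1.573e+00  1.000e-03 -1.711e+00] F [ 0.3 -0.2  0.5] gap 80.0
shift [ 1.3 90.4  0.4] turn [ 0.12  0.05 -0.06]
```

View pics/top_g1.png

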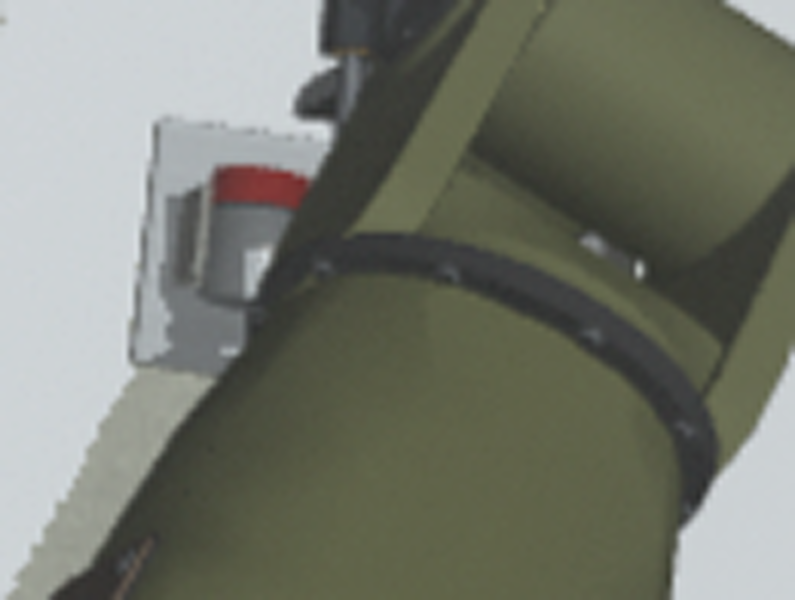

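View pics/side_g1.png

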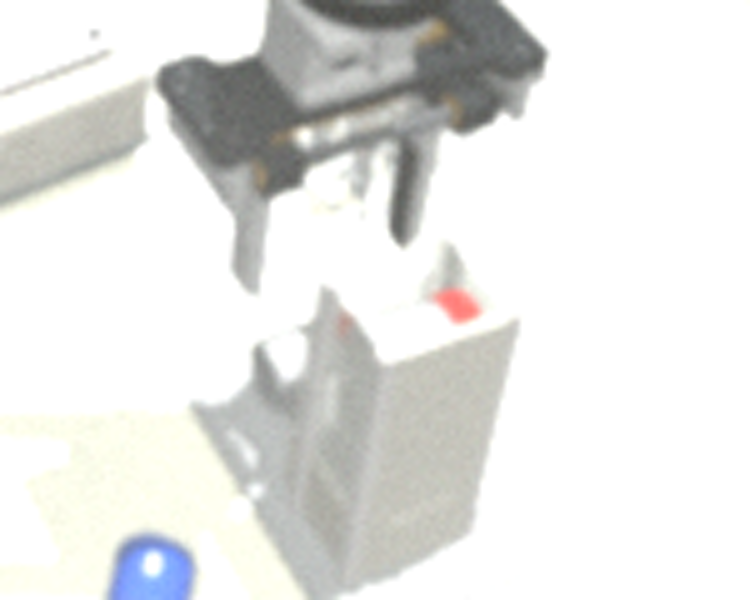

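```bash
python3 -m jog '[0,15,0,0,0,0, 0,38,0,0,0,0, 0,60,0,0,0,0, 0,78,0,0,0,0, 0,88,0,0,0,0, 0,91,0,0,0,0, 0,91,0,0,0,0, 0,91,0,0,0,0]'; python3 go.py 560.5 -352 49 -1.712
python3 -m jog '[0,0,0,0,0,0, 0,0,0,0,0,0, 0,0,0,0,0,0, 0,0,0,0,0,0, 0,0,0,0,0,0, 0,0,0,0,0,0, 0,0,0,0,0,0, 0,0,0,0,0,0]' 50 40
```

```text
clock: 5.62
eef_pos: [561.4, -352.6, 51.2]
eef_rot: [-1.569, -0.001, -1.712]
wrist_force: [-1.3, -0.3, 0.4]
finger_gap: 79.9
t 5.62 pos [ 561.4 -352.6   51.2] rot [-1.569e+00 -1.000e-03 -1.712e+00] F [-1.3 -0.3  0.4] gap 79.9
shift [-0.4  2.2 -0.9] turn [-0.11 -0.01  0.06]
clock: 6.28
eef_pos: [560.8, -352.3, 49.9]
eef_rot: [-1.57, -0.0, -1.712]
wrist_force: [-1.1, 1.1, 5.2]
finger_gap: 55.9
```

```bash
python3 -m jog '[0,-4,0,0,0,0, 0,-12,0,0,0,0, 0,-24,0,0,0,0, 0,-40,0,0,0,0, 0,-60,0,0,0,0, 0,-85,0,0,0,0, 0,-110,0,0,0,0, 0,-130,0,0,0,0, 0,-140,0,0,0,0, 0,-140,0,0,0,0]'; python3 go.py 473.2 -80 220 -1.604
```

```text
clock: 7.12
eef_pos: [561.3, -352.6, 192.6]
eef_rot: [-1.567, -0.002, -1.712]
wrist_force: [0.7, -0.1, -2.8]
finger_gap: 56.1
t 7.12 pos [ 561.3 -352.6  192.6] rot [-1.567 -0.002 -1.712] F [ 0.7 -0.1 -2.8] gap 56.1
shift [-257.4  -28.4 -125.5] turn [-0.22 -6.2   0.13]
```

```bash
python3 -m jog '[-15,-8,-7,0,-0.5,0, -45,-20,-22,0,-1.5,0, -80,-28,-39,0,-2.5,0, -115,-28,-56,0,-3.5,0, -150,-28,-73,0,-4.5,0, -185,-28,-90,0,-5.5,0, -215,-28,-105,0,-6.2,0, -240,-28,-117,0,-6.2,0, -254,-28,-124,0,-6.2,0, -257.5,-28,-125.5,0,-6.2,0]';python3 -m jog '[0,0,0,0,0,0,0,0,0,0,0,0]'; python3 go.py 473.2 -79.5 180 -1.604
python3 - <<'E'
from cell import manip
from ov import *
for n,b in(("top",(250,190,390,295)),("top",(410,180,540,278)),("side",(210,120,350,225))):
    c=manip.camera(n);o=Ov(c,b,1.5 if n=="top" else 1);o.save(n+"_p%d.png"%b[0])
E
```

```text
clock: 7.95
eef_pos: [471.7, -77.5, 216.7]
eef_rot: [-1.572, 0.001, -1.602]
wrist_force: [-0.8, -0.2, -3.2]
finger_gap: 56.0
clock: 8.12
eef_pos: [472.9, -80.1, 217.0]
eef_rot: [-1.571, -0.0, -1.604]
wrist_force: [0.2, -1.1, -1.4]
finger_gap: 55.9
t 8.12 pos [472.9 -80.1 217. ] rot [-1.571 -0.    -1.604] F [ 0.2 -1.1 -1.4] gap 55.9
shift [-0.6 37.   0.3] turn [ 0.04 -0.01  0.  ]
```

View pics/top_p250.png

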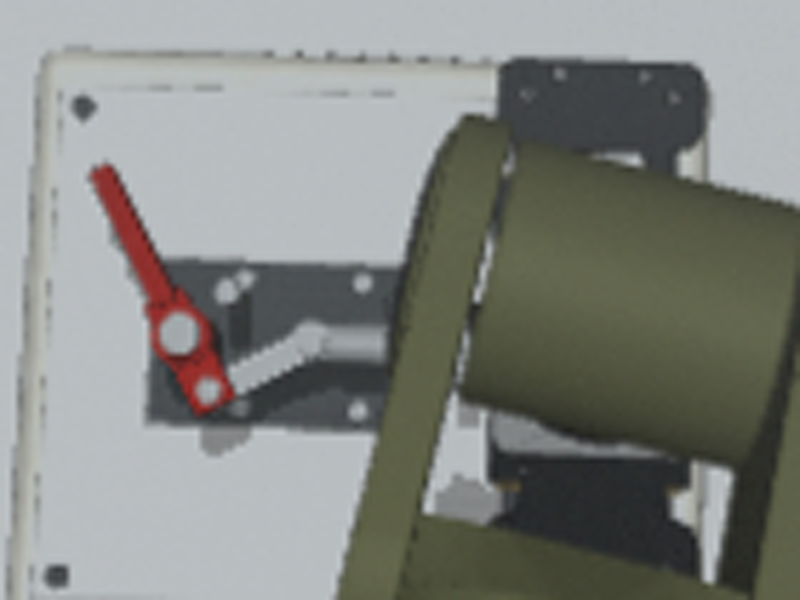

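View pics/top_p410.png

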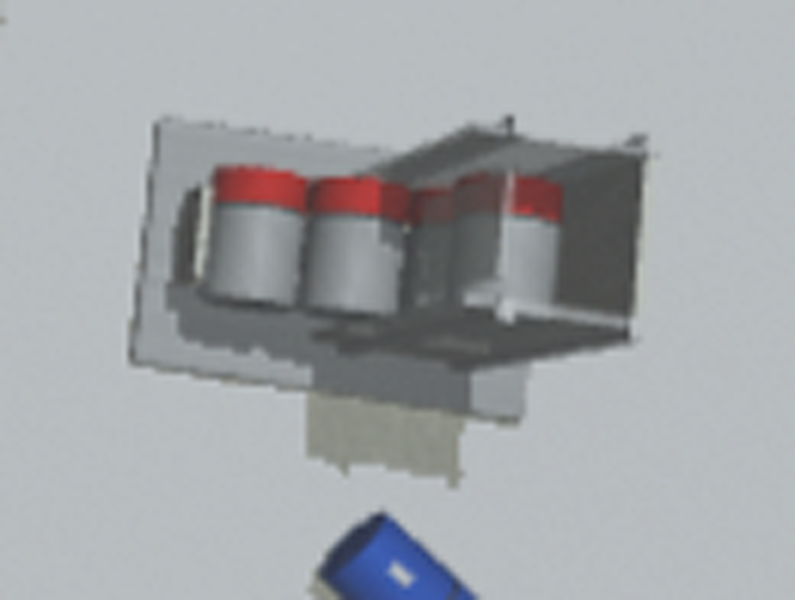

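View pics/side_p210.png

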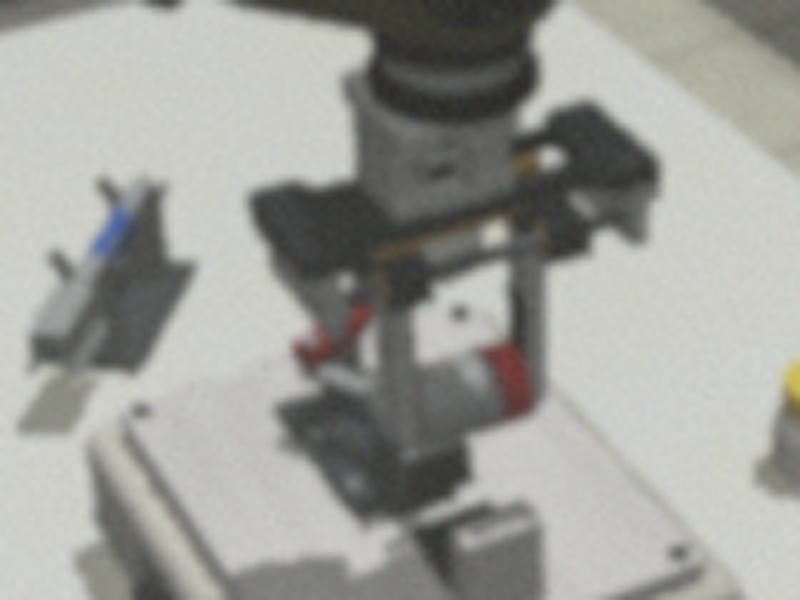

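```bash
python3 -m jog '[-0.5,10,0,0,0,0, -0.5,28,0,0,0,0, -0.5,45,0,0,0,0, -0.5,58,0,0,0,0, -0.5,65,0,0,0,0, -0.5,67,0,0,0,0, -0.5,67,0,0,0,0, -0.5,67,0,0,0,0]'; python3 -m jog '[0,2,0,0,0,0,0,2,0,0,0,0,0,2,0,0,0,0]'
python3 - <<'E'
from cell import manip
from ov import *
for n,b in(("side",(230,140,330,215)),):
    c=manip.camera(n);o=Ov(c,b,1);o.save(n+"_q%d.png"%b[0])
E
```

```text
clock: 8.93
eef_pos: [473.1, -79.2, 150.9]
eef_rot: [-1.57, -0.0, -1.604]
wrist_force: [-0.4, -0.8, -2.3]
finger_gap: 55.8
clock: 9.18
eef_pos: [472.9, -79.1, 148.7]
eef_rot: [-1.57, -0.0, -1.604]
wrist_force: [0.5, 0.3, -2.4]
finger_gap: 55.8
```

View pics/side_q230.png

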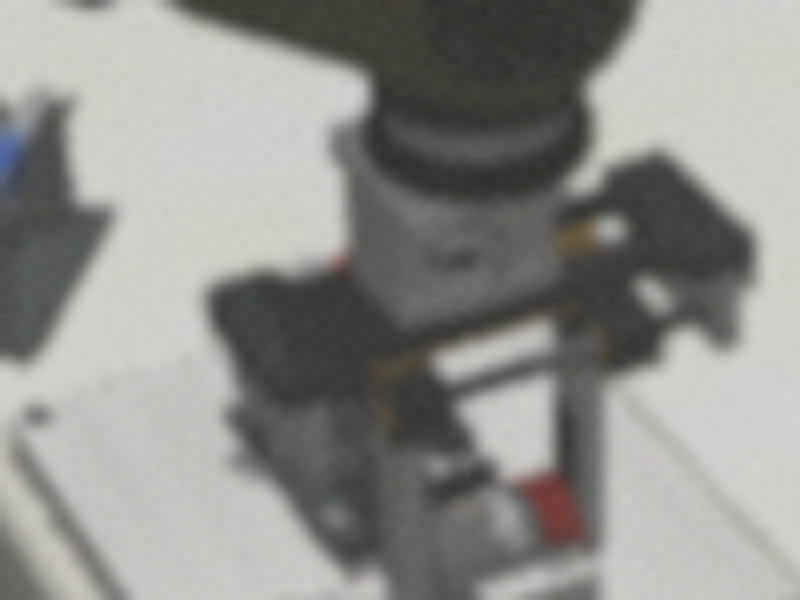

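Jar is beside the jaw, about 4 mm above seat by my numbers. Lower in 1 mm steps watching force.

```bash
python3 -m jog '[0,1,0,0,0,0,0,2,0,0,0,0,0,2,0,0,0,0]'; python3 -m jog '[0,1,0,0,0,0,0,1,0,0,0,0,0,1,0,0,0,0]'; python3 -m jog '[0,1,0,0,0,0,0,1,0,0,0,0,0,1,0,0,0,0]'
```

```text
clock: 9.48
eef_pos: [472.7, -79.0, 146.3]
eef_rot: [-1.571, 0.0, -1.604]
wrist_force: [-0.4, 0.2, -3.6]
finger_gap: 55.9
clock: 9.73
eef_pos: [472.8, -79.1, 145.4]
eef_rot: [-1.571, 0.0, -1.604]
wrist_force: [-0.1, -0.3, -3.2]
finger_gap: 55.7
clock: 9.98
eef_pos: [472.8, -79.1, 144.4]
eef_rot: [-1.571, 0.0, -1.604]
wrist_force: [0.3, 0.5, -3.2]
finger_gap: 55.5
```

```bash
python3 -m jog '[0,1,0,0,0,0,0,1,0,0,0,0,0,1,0,0,0,0]'; python3 -m jog '[0,1,0,0,0,0,0,1,0,0,0,0,0,1,0,0,0,0]'
```

```text
clock: 10.23
eef_pos: [473.0, -79.2, 144.1]
eef_rot: [-1.57, -0.0, -1.604]
wrist_force: [-3.3, -0.3, 5.9]
finger_gap: 55.9
clock: 10.48
eef_pos: [473.1, -79.3, 144.0]
eef_rot: [-1.569, -0.001, -1.604]
wrist_force: [-6.6, 0.5, 16.0]
finger_gap: 55.8
```

```bash
python3 -m jog '[0,-1.3,0,0,0,0,0,-1.3,0,0,0,0]'; python3 -m jog '[0,0,0,0,0,0,0,0,0,0,0,0,0,0,0,0,0,0,0,0,0,0,0,0,0,0,0,0,0,0]' 70; python3 -m jog '[0,-10,0,0,0,0, 0,-30,0,0,0,0, 0,-55,0,0,0,0, 0,-80,0,0,0,0, 0,-95,0,0,0,0,0,-95,0,0,0,0]'; python3 go.py 560 100 240 -2.3
```

```text
clock: 10.65
eef_pos: [473.0, -79.1, 144.1]
eef_rot: [-1.57, -0.0, -1.604]
wrist_force: [-0.4, 0.4, 5.6]
finger_gap: 56.1
clock: 11.07
eef_pos: [472.8, -79.1, 143.7]
eef_rot: [-1.571, 0.0, -1.604]
wrist_force: [0.4, 0.6, 0.2]
finger_gap: 69.8
clock: 11.57
eef_pos: [473.8, -79.3, 242.7]
eef_rot: [-1.565, -0.001, -1.604]
wrist_force: [0.2, -0.5, 0.2]
finger_gap: 69.9
t 11.57 pos [473.8 -79.3 242.7] rot [-1.565e+00 -1.000e-03 -1.604e+00] F [ 0.2 -0.5  0.2] gap 69.9
shift [-182.1    2.9   80.2] turn [-0.33 39.87 -0.05]
```

```bash
python3 go.py 450 364.7 200 -2.3
```

```text
t 11.57 pos [473.8 -79.3 242.7] rot [-1.565e+00 -1.000e-03 -1.604e+00] F [ 0.2 -0.5  0.2] gap 69.9
shift [-443.    41.9  -38.8] turn [-0.33 39.87 -0.05]
```

```bash
python3 -m jog '[-25,0,-2,0,3,0, -65,0,-6,0,7,0, -105,0,-9,0,11,0, -145,0,-13,0,15,0, -185,0,-16,0,19,0, -225,0,-20,0,23,0, -265,0,-23,0,27,0, -305,0,-27,0,31,0, -345,0,-30,0,35,0, -385,5,-34,0,39.9,0]' 50; python3 -m jog '[-25,0,-2,0,0,0,-25,0,-2,0,0,0,-25,0,-2,0,0,0]'; python3 go.py 450 364.7 130 -2.3
python3 - <<'E'
from cell import manip
from ov import *
c=manip.camera("top");pickle.dump({k:c[k] for k in("intrinsics","origin","orientation","img")},open("T2.pkl","wb"))
o=Ov(c,(250,190,390,295),1.5)
x,y,yaw=475.2,3,-.033;Rz=R.from_euler('z',yaw).as_matrix()
def M(v):return np.array([x,y,0])+Rz@np.array(v,float)
q=[proj(c,M((s,-85+20*np.cos(a),140+20*np.sin(a)))) for s in(-28,28) for a in np.linspace(0,6.28,40)]
o.poly(cv2.convexHull(np.array(q,np.float32))[:,0],(0,255,255))
q=M((0,70,0));o.rect(q[:2],yaw+np.radians(23)+.095,14,76,-5,5,166,col=(255,255,0))
o.save("mill_after.png")
Ov(c,(110,210,250,315),1.5).save("bar_before.png")
E
```

```text
clock: 12.4
eef_pos: [451.2, 308.9, 234.0]
eef_rot: [-1.571, 0.001, -2.304]
wrist_force: [2.0, 0.2, 0.6]
finger_gap: 49.9
clock: 12.65
eef_pos: [466.5, 327.3, 232.6]
eef_rot: [-1.571, -0.002, -2.299]
wrist_force: [-0.6, -0.5, -0.2]
finger_gap: 49.7
t 12.65 pos [466.5 327.3 232.6] rot [-1.571e+00 -2.000e-03 -2.299e+00] F [-0.6 -0.5 -0.2] gap 49.7
shift [-17.1 102.5 -37.1] turn [0.03 0.07 0.11]
```

View pics/mill_after.png

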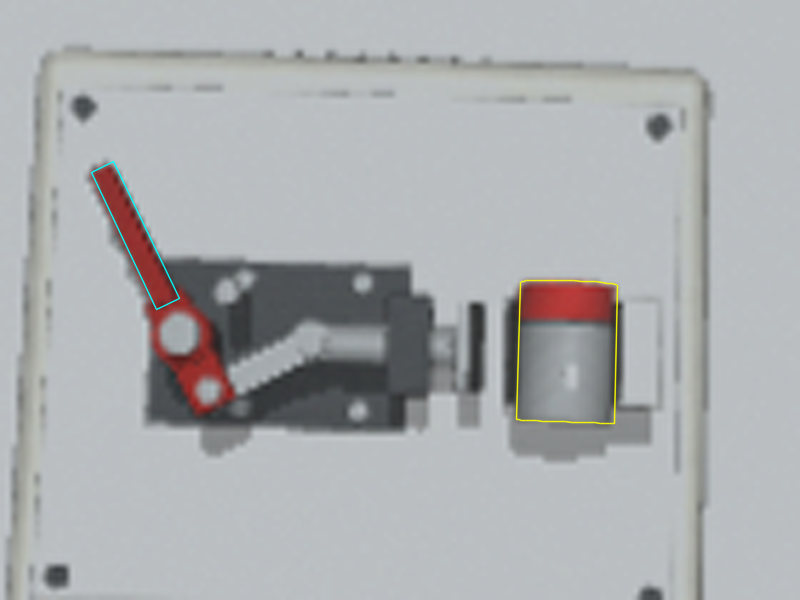

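View pics/bar_before.png

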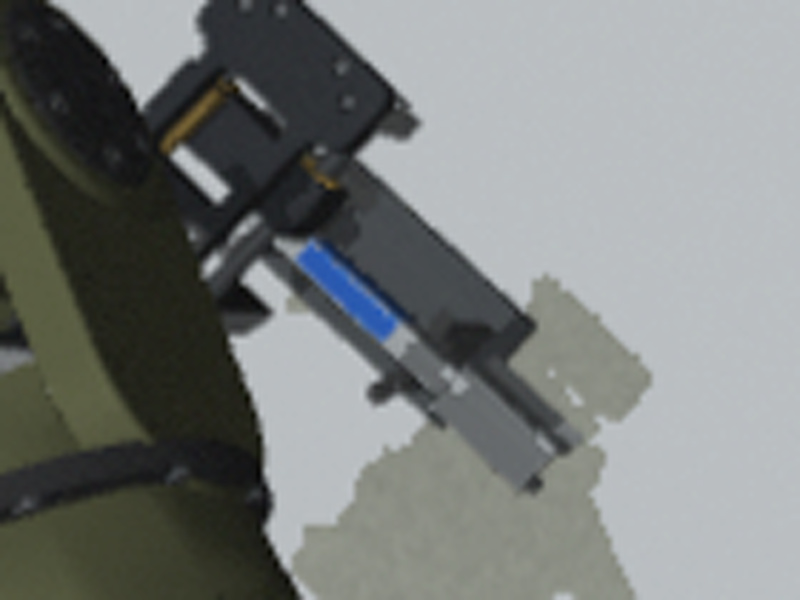

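```bash
python3 -m jog '[-8,5,-15,0,0,0, -17,15,-32,0,0,0, -17,35,-37,0,0,0, -17,60,-37,0,0,0, -17,85,-37,0,0,0, -17,100,-37,0,0,0, -17,102,-37,0,0,0, -17,102,-37,0,0,0]'; python3 go.py 450 364.7 63 -2.3
python3 - <<'E'
from cell import manip
from ov import *
c=manip.camera("side")
Ov(c,(180,110,300,200),1.).save("bar_side1.png")
E
```

```text
clock: 13.37
eef_pos: [450.5, 363.2, 131.7]
eef_rot: [-1.571, -0.001, -2.301]
wrist_force: [-0.5, 1.0, 0.6]
finger_gap: 50.0
t 13.37 pos [450.5 363.2 131.7] rot [-1.571e+00 -1.000e-03 -2.301e+00] F [-0.5  1.   0.6] gap 50.0
shift [-0.9 68.6 -1.4] turn [ 0.01 -0.08  0.06]
```

View pics/bar_side1.png

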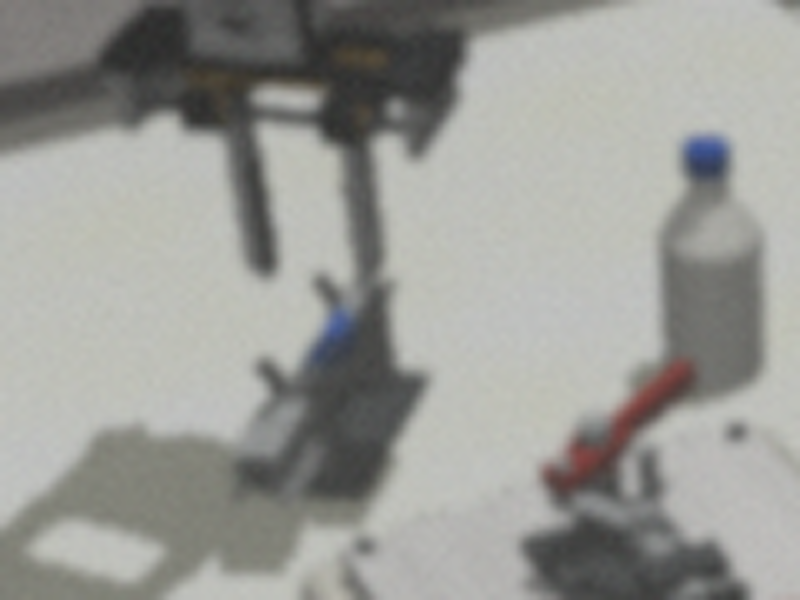

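```bash
python3 -m jog '[-0.5,10,-1,0,0,0, -0.5,28,-1,0,0,0, -0.5,46,-1,0,0,0, -0.5,60,-1,0,0,0, -0.5,67,-1,0,0,0, -0.5,68.5,-1,0,0,0, -0.5,68.5,-1,0,0,0]'; python3 -m jog '[0,0,0,0,0,0,0,0,0,0,0,0,0,0,0,0,0,0,0,0,0,0,0,0,0,0,0,0,0,0,0,0,0,0,0,0,0,0,0,0,0,0]' 5 8; python3 go.py 450 364.7 63 -2.3
```

```text
clock: 14.0
eef_pos: [450.3, 365.3, 63.6]
eef_rot: [-1.571, 0.0, -2.301]
wrist_force: [0.6, -0.2, 0.1]
finger_gap: 50.1
clock: 14.58
eef_pos: [450.2, 365.2, 63.4]
eef_rot: [-1.571, 0.0, -2.3]
wrist_force: [0.6, -1.0, 2.1]
finger_gap: 13.9
t 14.58 pos [450.2 365.2  63.4] rot [-1.571  0.    -2.3  ] F [ 0.6 -1.   2.1] gap 13.9
shift [0.6 0.4 0.2] turn [-0.01 -0.02 -0.02]
```

```bash
python3 -m jog '[0,0,0,0,0,0,0,0,0,0,0,0,0,-3,0,0,0,0,0,-10,0,0,0,0,0,-25,0,0,0,0,0,-50,0,0,0,0,0,-80,0,0,0,0,0,-115,0,0,0,0,0,-145,0,0,0,0,0,-155,0,0,0,0]' 5 55; python3 go.py 604.6 136.4 218 -2.679; python3 - <<'E'
from cell import manip
from ov import *
c=manip.camera("side")
Ov(c,(160,90,300,195),1.).save("bar_side2.png")
E
```

```text
clock: 15.42
eef_pos: [451.0, 365.8, 223.4]
eef_rot: [-1.569, 0.006, -2.3]
wrist_force: [0.3, 0.5, -2.4]
finger_gap: 13.4
t 15.42 pos [451.  365.8 223.4] rot [-1.569  0.006 -2.3  ] F [ 0.3  0.5 -2.4] gap 13.4
shift [ 68.6   5.3 267.4] turn [-1.000e-02  2.169e+01 -3.600e-01]
```

View pics/bar_side2.png

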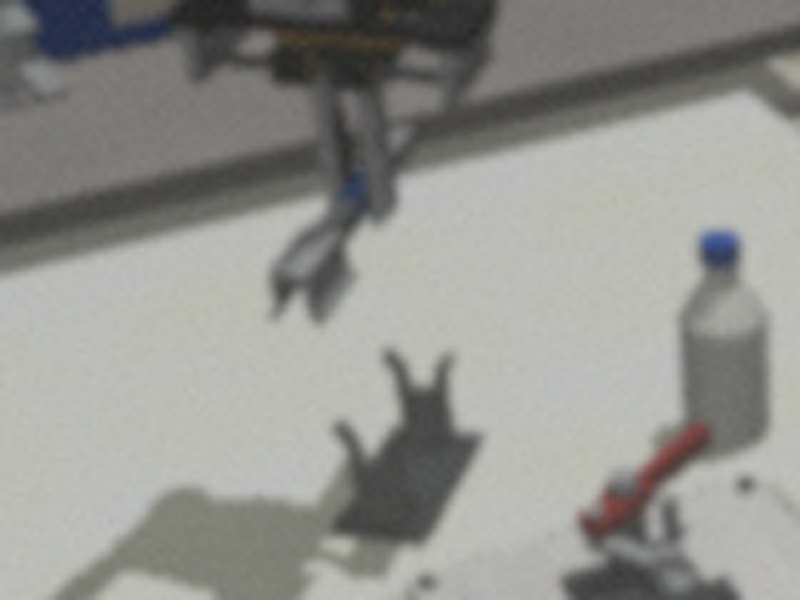

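```bash
python3 -m jog '[5,0,20,0,2,0, 13,0,50,0,5,0, 21,0,80,0,8,0, 29,0,112,0,11,0, 37,0,144,0,14,0, 45,0,176,0,17,0, 53,0,208,0,20,0, 60,0,235,0,21.7,0, 66,0,257,0,21.7,0, 68.5,0,267,0,21.7,0]'; python3 -m jog '[0,0,0,0,0,0,0,0,0,0,0,0]'; python3 go.py 604.6 136.4 218 -2.679
python3 - <<'E'
from cell import manip
from ov import *
for n,b in (("top",(190,180,330,285)),("side",(220,100,340,190))):
    c=manip.camera(n);Ov(c,b,1.4 if n=="top" else 1).save("seat_%s.png"%n)
    pickle.dump({k:c[k] for k in("intrinsics","origin","orientation","img")},open("seat_%s.pkl"%n,"wb"))
E
```

```text
clock: 16.3
eef_pos: [604.1, 133.5, 215.9]
eef_rot: [-1.571, -0.003, -2.682]
wrist_force: [-0.4, -0.2, -2.8]
finger_gap: 13.3
clock: 16.47
eef_pos: [603.0, 136.5, 216.9]
eef_rot: [-1.572, -0.002, -2.679]
wrist_force: [0.4, -0.2, -3.1]
finger_gap: 13.6
t 16.47 pos [603.  136.5 216.9] rot [-1.572e+00 -2.000e-03 -2.679e+00] F [ 0.4 -0.2 -3.1] gap 13.6
shift [-1.4 -1.1  0.8] turn [ 0.05 -0.02  0.1 ]
```

View pics/seat_top.png

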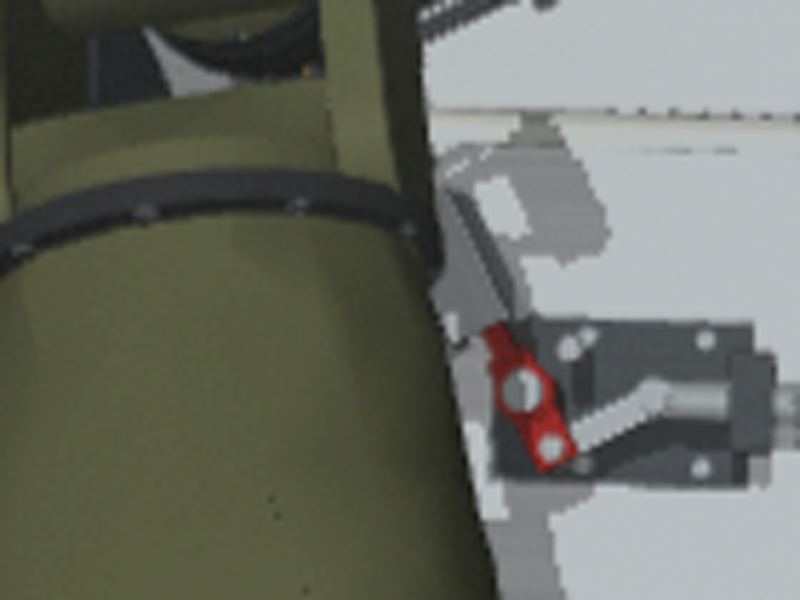

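View pics/seat_side.png

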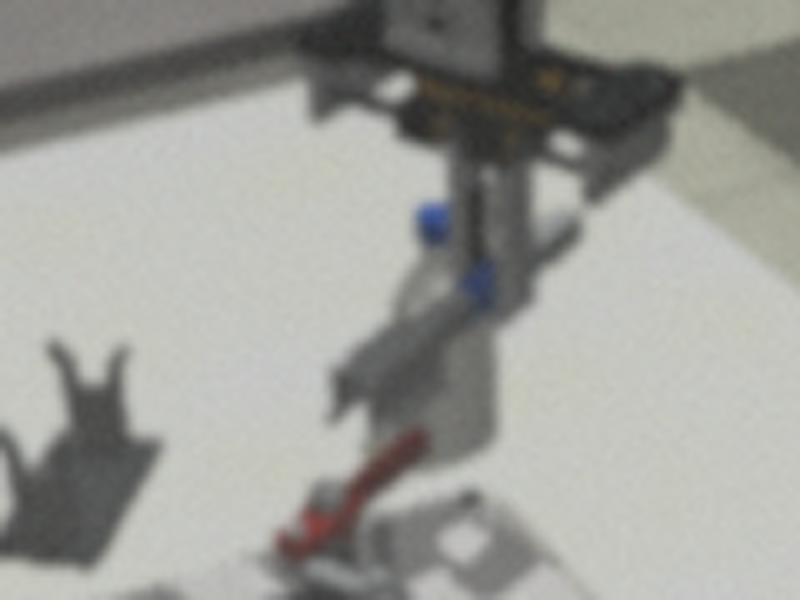

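```bash
cat > seatov.py <<'E'
from ov import *
tcp=list(map(float,sys.argv[1:4]));by=float(sys.argv[4]);la=float(sys.argv[5])
d=np.array([np.cos(by),np.sin(by)]);p=np.array(tcp[:2])-0.5*d;z=tcp[2]-3
for n,b in (("top",(220,200,320,275)),("side",(240,120,320,180))):
    c=pickle.load(open(sys.argv[6]+"_%s.pkl"%n,"rb"))
    o=Ov(c,b,1.4 if n=="top" else 1)
    o.rect(p,by,62,118,-12,12,z+9,col=(0,255,255))
    o.rect(p,by,62,118,-18.5,18.5,z-22,col=(0,200,0))
    o.rect(p,by,-70,62,-7,7,z+9,col=(0,255,0))
    t=np.radians(23)-.033+la;q=np.array([475.2,3])+70*np.array([.033,1])
    o.rect(q,t,14,76,-5,5,166,col=(255,255,0));o.rect(q,t,14,76,-5,5,150,col=(255,0,0))
    o.dot((q[0],q[1],173))
    o.save("so_%s_%s.png"%(sys.argv[6],n))
E
python3 seatov.py 603 136.5 216.9 -2.679 .095 seat
```

```text
(no output)
```

View pics/so_seat_top.png

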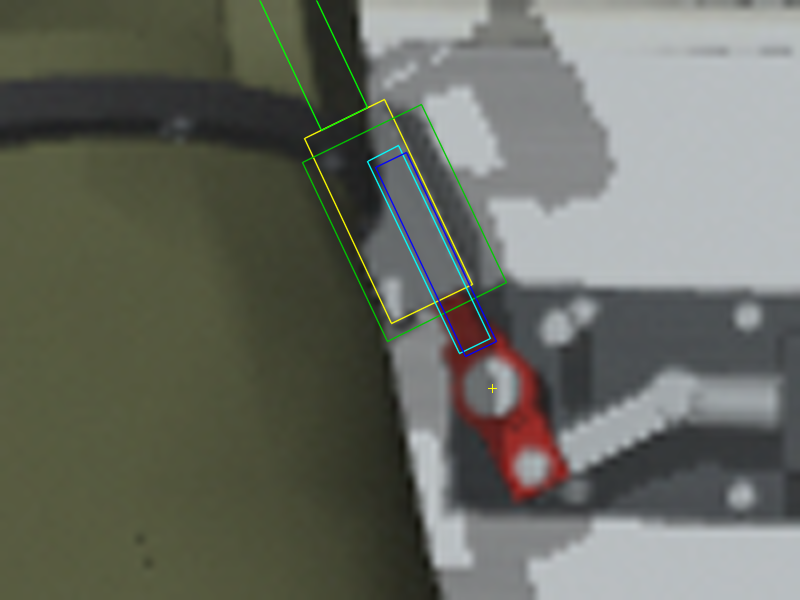

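View pics/so_seat_side.png

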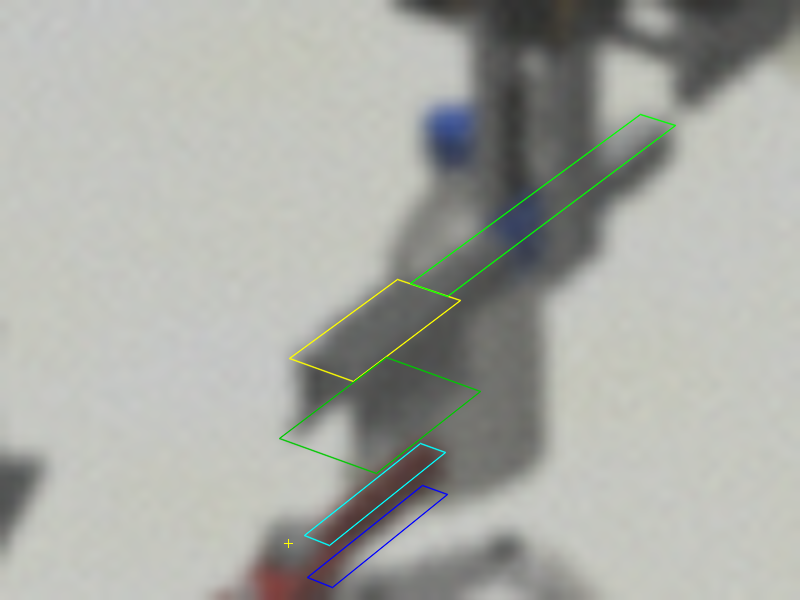

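```bash
python3 -m jog '[-1,6,0.4,0,0,0, -2,16,0.8,0,0,0, -2,24,0.8,0,0,0, -2,28,0.8,0,0,0, -2,32,0.8,0,0,0,-2,32,0.8,0,0,0]'; python3 -m jog '[0,3,0,0,0,0,0,6,0,0,0,0,0,9,0,0,0,0,0,9,0,0,0,0]';python3 go.py 604.6 136.4 164 -2.679
```

```text
clock: 17.07
eef_pos: [605.3, 136.4, 185.1]
eef_rot: [-1.571, -0.001, -2.679]
wrist_force: [0.1, -0.9, -2.5]
finger_gap: 13.6
clock: 17.4
eef_pos: [605.5, 136.3, 176.6]
eef_rot: [-1.571, -0.001, -2.679]
wrist_force: [-0.9, -0.5, -3.5]
finger_gap: 13.7
t 17.4 pos [605.5 136.3 176.6] rot [-1.571e+00 -1.000e-03 -2.679e+00] F [-0.9 -0.5 -3.5] gap 13.7
shift [ 0.7 12.6 -0.5] turn [ 0.01 -0.02  0.04]
```

```bash
python3 -m jog '[0,3,0,0,0,0,0,6,0,0,0,0,0,8,0,0,0,0,0,8,0,0,0,0]';python3 -m jog '[0,2,0,0,0,0,0,4,0,0,0,0,0,4,0,0,0,0,0,4,0,0,0,0]';python3 - <<'E'
from cell import manip
from ov import *
for n,b in (("top",(190,180,330,285)),("side",(220,100,340,190))):
    c=manip.camera(n)
    pickle.dump({k:c[k] for k in("intrinsics","origin","orientation","img")},open("seat2_%s.pkl"%n,"wb"))
E
python3 seatov.py 605.3 136.3 164.6 -2.679 .095 seat2
```

```text
clock: 17.73
eef_pos: [605.4, 136.3, 168.6]
eef_rot: [-1.571, -0.001, -2.679]
wrist_force: [-0.1, 0.3, -2.9]
finger_gap: 13.5
clock: 18.07
eef_pos: [605.6, 136.3, 165.1]
eef_rot: [-1.571, -0.0, -2.679]
wrist_force: [-1.0, 0.8, -2.8]
finger_gap: 13.5
```

View pics/so_seat2_top.png

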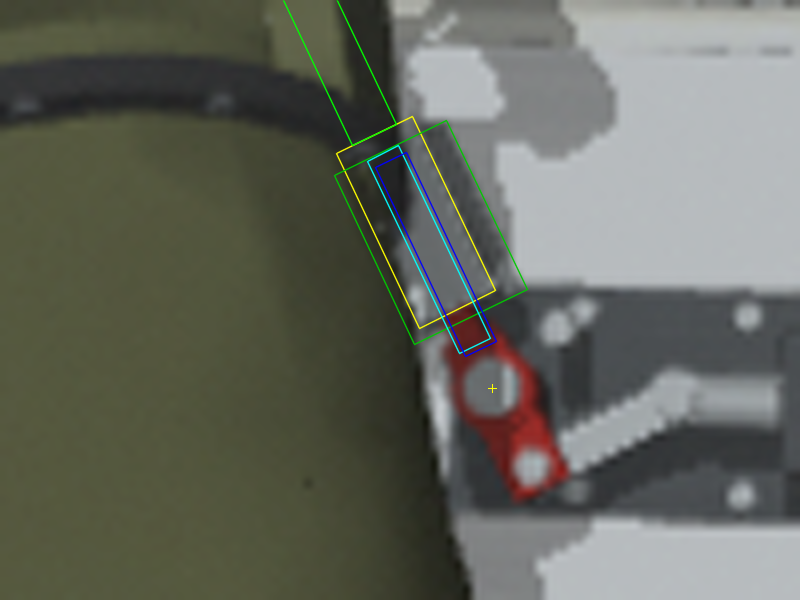

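View pics/so_seat2_side.png

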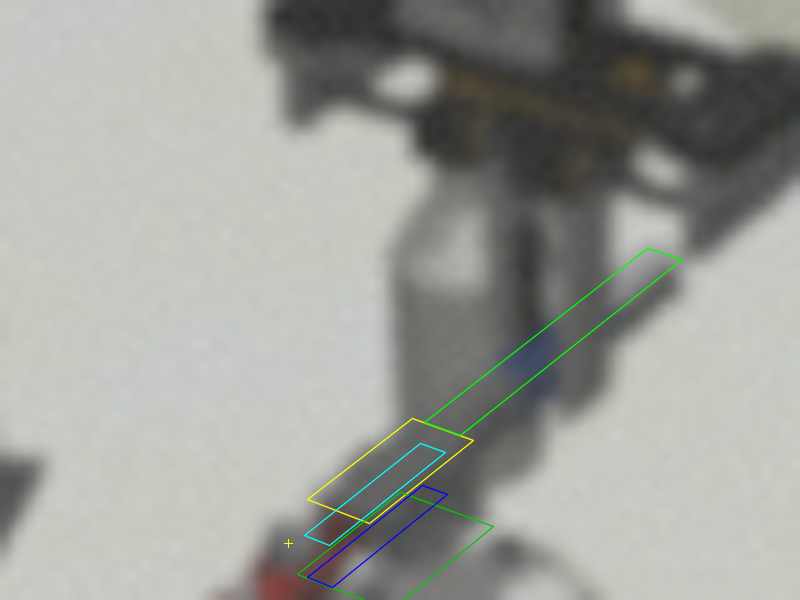

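```bash
python3 -m jog '[0.1,0,-3.7,0,-1.5,0, 0.5,0,-11.2,0,-4.5,0, 1.3,0,-18.6,0,-7.5,0, 2.4,0,-26,0,-10.5,0, 3.6,0,-31.8,0,-12.9,0, 4.9,0,-36.9,0,-15,0, 4.9,0,-36.9,0,-15,0]';python3 go.py 604.6 136.4 164 -2.679
python3 - <<'E'
from cell import manip
from ov import *
for n,b in (("top",(190,180,330,285)),("side",(220,100,340,190))):
    c=manip.camera(n)
    pickle.dump({k:c[k] for k in("intrinsics","origin","orientation","img")},open("seat3_%s.pkl"%n,"wb"))
E
python3 seatov.py 583 168 164.6 -2.417 .357 seat3
```

```text
clock: 18.75
eef_pos: [584.3, 168.0, 165.4]
eef_rot: [-1.571, 0.0, -2.414]
wrist_force: [0.7, 0.5, -2.7]
finger_gap: 13.4
t 18.75 pos [584.3 168.  165.4] rot [-1.571  0.    -2.414] F [ 0.7  0.5 -2.7] gap 13.4
shift [ 5.9  1.4 37.1] turn [ 0.00e+00  1.52e+01 -1.00e-02]
```

View pics/so_seat3_top.png

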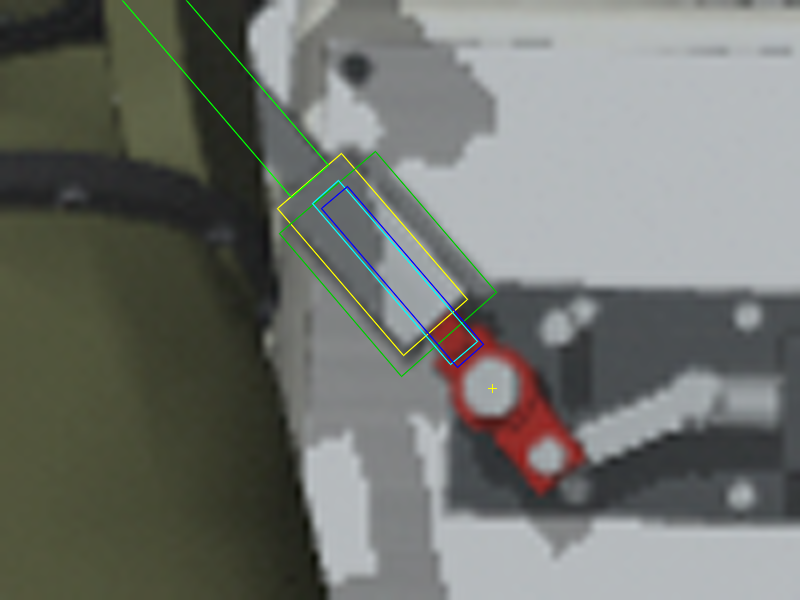

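```bash
python3 -m jog '[0.1,0,-3.7,0,-1.5,0, 0.5,0,-11.2,0,-4.5,0, 1.3,0,-18.6,0,-7.5,0, 2.4,0,-26,0,-10.5,0, 3.9,0,-33.3,0,-13.5,0, 5.9,0,-40.5,0,-16.5,0, 8.2,0,-47.5,0,-19.5,0, 10.9,0,-54.5,0,-22.5,0, 14,0,-61.4,0,-25.5,0, 17.2,0,-67.8,0,-28.4,0]';python3 -m jog '[0,0,0,0,0,0]'
python3 - <<'E'
from cell import manip
from ov import *
for n,b in (("top",(190,180,330,285)),("side",(220,100,340,190))):
    c=manip.camera(n)
    pickle.dump({k:c[k] for k in("intrinsics","origin","orientation","img")},open("seat4_%s.pkl"%n,"wb"))
s=manip.read_state();import os;p=s["eef_pos"];print(p,s["wrist_force"],s["eef_rot"])
os.system("python3 seatov.py %f %f %f %f .853 seat4"%(*p,s["eef_rot"][2]))
E
```

```text
clock: 19.68
eef_pos: [527.4, 206.3, 165.5]
eef_rot: [-1.569, 0.0, -1.918]
wrist_force: [5.7, -3.1, -4.1]
finger_gap: 13.8
clock: 19.77
eef_pos: [526.9, 206.6, 165.6]
eef_rot: [-1.569, 0.0, -1.918]
wrist_force: [4.9, -1.4, -3.4]
finger_gap: 13.8
[527.53358818 206.38968658 165.50275782] [ 5.5766226  -2.16244603 -3.43563887] [-1.56957361e+00  4.45152068e-04 -1.92283102e+00]
```

View pics/so_seat4_top.png

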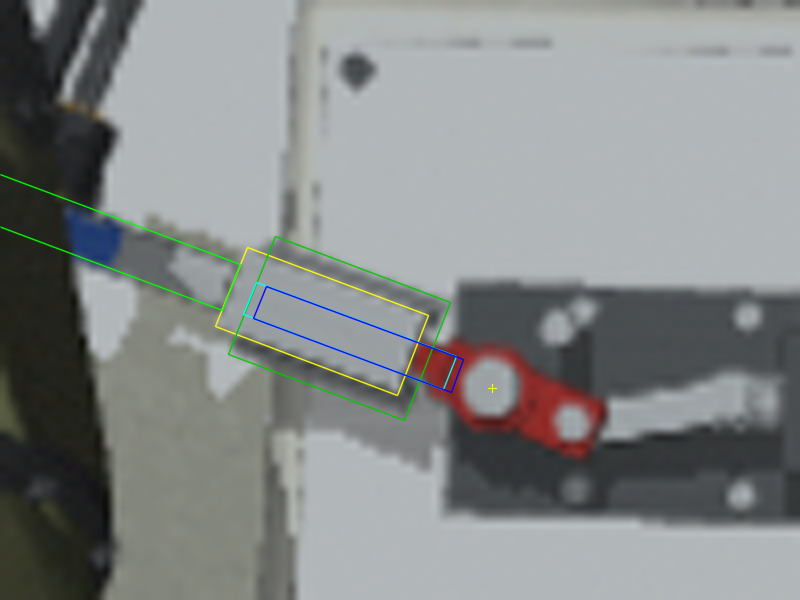

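```bash
python3 -m jog '[0.1,0,-3.7,0,-1.5,0, 0.5,0,-11.2,0,-4.5,0, 1.3,0,-18.6,0,-7.5,0, 2.4,0,-26,0,-10.5,0, 3.9,0,-33.3,0,-13.5,0, 5.9,0,-40.5,0,-16.5,0, 8.2,0,-47.5,0,-19.5,0, 10.9,0,-54.5,0,-22.5,0, 14,0,-61.4,0,-25.5,0, 16.7,0,-66.9,0,-28,0]';python3 -m jog '[0,0,0,0,0,0]'
python3 - <<'E'
from cell import manip
from ov import *
for n,b in (("top",(190,180,330,285)),("side",(220,100,340,190))):
    c=manip.camera(n)
    pickle.dump({k:c[k] for k in("intrinsics","origin","orientation","img")},open("seat5_%s.pkl"%n,"wb"))
s=manip.read_state();import os;p=s["eef_pos"];print(p,s["wrist_force"],s["eef_rot"])
os.system("python3 seatov.py %f %f %f %f 1.344 seat5"%(*p,s["eef_rot"][2]))
E
```

```text
clock: 20.7
eef_pos: [458.1, 213.8, 165.2]
eef_rot: [-1.572, 0.0, -1.432]
wrist_force: [-0.1, -0.4, -3.4]
finger_gap: 13.6
clock: 20.78
eef_pos: [457.9, 213.8, 165.3]
eef_rot: [-1.572, 0.0, -1.433]
wrist_force: [-0.0, 0.6, -2.8]
finger_gap: 13.3
[458.73428673 213.85264459 165.38147472] [-0.37348474 -0.3362577  -2.09626855] [-1.57075025e+00  2.05748090e-04 -1.43573600e+00]
```

View pics/so_seat5_top.png

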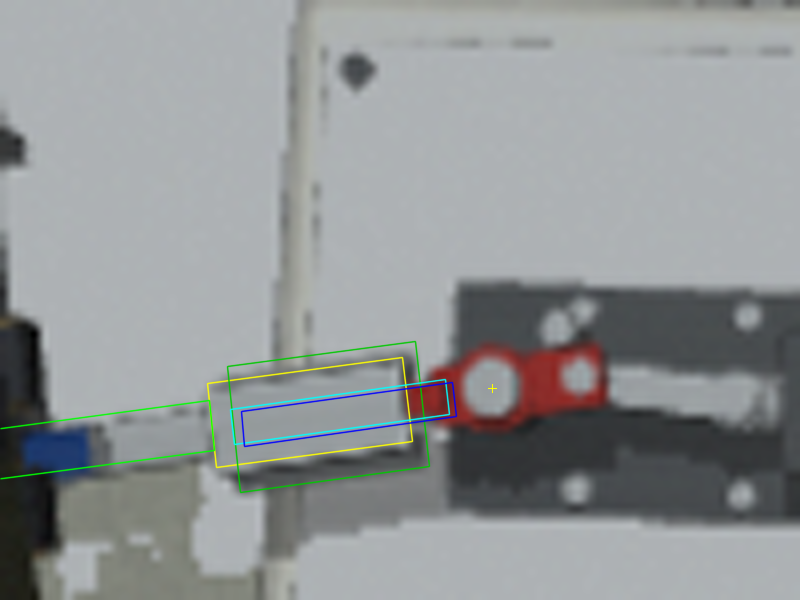

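```bash
python3 -m jog '[0,0,-1.5,0,-0.6,0,0,0,-3,0,-1.2,0,0,0,-3,0,-1.2,0]'; python3 -m jog '[0,0,-1.2,0,-0.5,0,0,0,-1.8,0,-0.5,0,0,0,-1.8,0,-0.5,0]'
```

```text
clock: 21.13
eef_pos: [455.4, 213.4, 165.2]
eef_rot: [-1.571, 0.0, -1.412]
wrist_force: [-0.5, -0.0, -2.9]
finger_gap: 13.8
clock: 21.38
eef_pos: [454.1, 213.1, 165.4]
eef_rot: [-1.57, -0.0, -1.403]
wrist_force: [5.1, -0.8, -3.5]
finger_gap: 13.2
```

```bash
python3 -m jog '[0,0,-1,0,0,0,0,0,-1,0,0,0,0,0,-1,0,0,0]'; python3 - <<'E'
from cell import manip
from ov import *
for n in("top","side"):
    c=manip.camera(n)
    pickle.dump({k:c[k] for k in("intrinsics","origin","orientation","img")},open("seat6_%s.pkl"%n,"wb"))
    if n=="top":
        h=cv2.cvtColor(c["img"],cv2.COLOR_RGB2HSV)
        print(manip.tip_of("lever_arm",c)[:1])
s=manip.read_state();import os;p=s["eef_pos"];print(p,s["wrist_force"],s["eef_rot"])
os.system("python3 seatov.py %f %f %f %f 1.344 seat6"%(*p,s["eef_rot"][2]))
E
```

```text
clock: 21.63
eef_pos: [453.5, 212.9, 165.5]
eef_rot: [-1.569, -0.0, -1.403]
wrist_force: [6.3, -0.7, -5.0]
finger_gap: 13.2
[{'xy': [260.1, 249.3], 'score': 0.71}]
[453.47599528 212.9378219  165.50520242] [ 7.46805828 -0.97865022 -4.02231667] [-1.56873396e+00 -2.74412805e-04 -1.40329535e+00]
```

View pics/so_seat6_top.png

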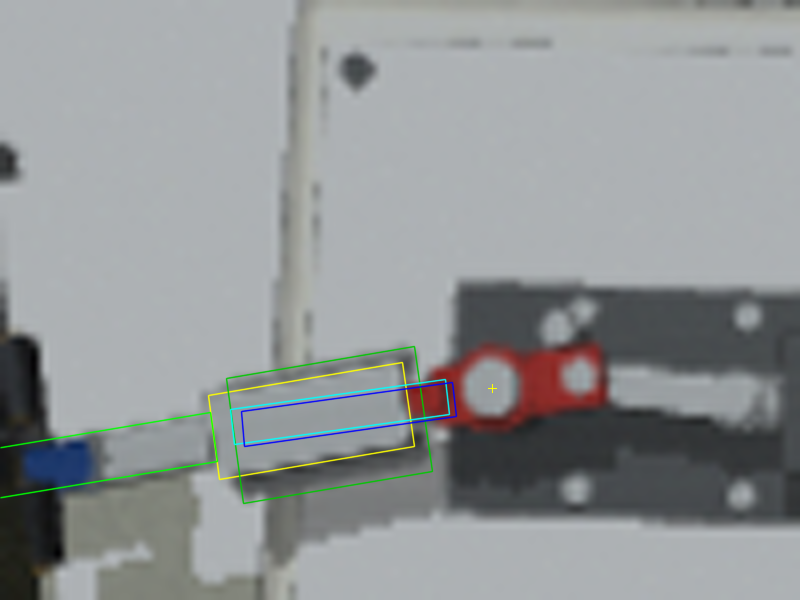

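```bash
python3 -m jog '[0,0,1.5,0,0.3,0, 0,0,3.2,0,1,0, 0,0,3.2,0,1,0, 0,0,3.2,0,1,0]'; python3 -m jog '[0,-3,0,0,0,0, 0,-9,0,0,0,0, 0,-18,0,0,0,0, 0,-30,0,0,0,0, 0,-45,0,0,0,0, 0,-55,0,0,0,0, 0,-55,0,0,0,0]';python3 go.py 450.2 365.2 218 -2.3
```

```text
clock: 22.12
eef_pos: [455.8, 213.6, 165.2]
eef_rot: [-1.571, 0.0, -1.421]
wrist_force: [1.7, -0.5, -2.6]
finger_gap: 13.7
clock: 22.7
eef_pos: [456.5, 213.8, 222.9]
eef_rot: [-1.567, 0.001, -1.421]
wrist_force: [0.5, 0.2, -2.8]
finger_gap: 13.7
t 22.7 pos [456.5 213.8 222.9] rot [-1.567e+00  1.000e-03 -1.421e+00] F [ 0.5  0.2 -2.8] gap 13.7
shift [-150.6    5.1   16.4] turn [-0.17 50.37 -0.14]
```

```bash
python3 -m jog '[-5,0,0.5,0,2,0, -18,0,2,0,7,0, -36,0,4,0,13,0, -56,0,6,0,19,0, -76,0,8,0,26,0, -96,0,10,0,33,0, -116,0,12.5,0,40,0, -134,0,14.5,0,46,0, -146,0,16,0,50,0, -150.5,0,16.4,0,50.4,0]'; python3 -m jog '[0,0,0,0,0,0,0,0,0,0,0,0]';python3 go.py 450.2 365.2 110 -2.3
python3 - <<'E'
from cell import manip
from ov import *
for n in("top","side"):
    c=manip.camera(n)
    pickle.dump({k:c[k] for k in("intrinsics","origin","orientation","img")},open("r1_%s.pkl"%n,"wb"))
    o=Ov(c,(130,215,230,290) if n=="top" else (180,80,280,155),1.5 if n=="top" else 1)
    s=manip.read_state();p=np.array(s["eef_pos"]);y=s["eef_rot"][2]
    o.rect(p[:2],y,62,118,-12,12,p[2]+6,col=(0,255,255));o.rect(p[:2],y,-70,62,-7,7,p[2]+6,col=(0,255,0));o.rect((450.,364.7),-2.3,-62,62,-32,32,8,col=(255,100,0))
    o.save("r1_%s.png"%n)
E
```

```text
clock: 23.53
eef_pos: [449.1, 366.1, 219.5]
eef_rot: [-1.571, -0.001, -2.303]
wrist_force: [0.3, -0.4, -1.7]
finger_gap: 13.8
clock: 23.7
eef_pos: [449.5, 364.3, 219.9]
eef_rot: [-1.571, -0.001, -2.298]
wrist_force: [-0.1, 0.2, -2.3]
finger_gap: 13.4
t 23.7 pos [449.5 364.3 219.9] rot [-1.571e+00 -1.000e-03 -2.298e+00] F [-0.1  0.2 -2.3] gap 13.4
shift [-1.200e+00  1.099e+02 -1.000e-01] turn [0.   0.12 0.04]
```

View pics/r1_top.png

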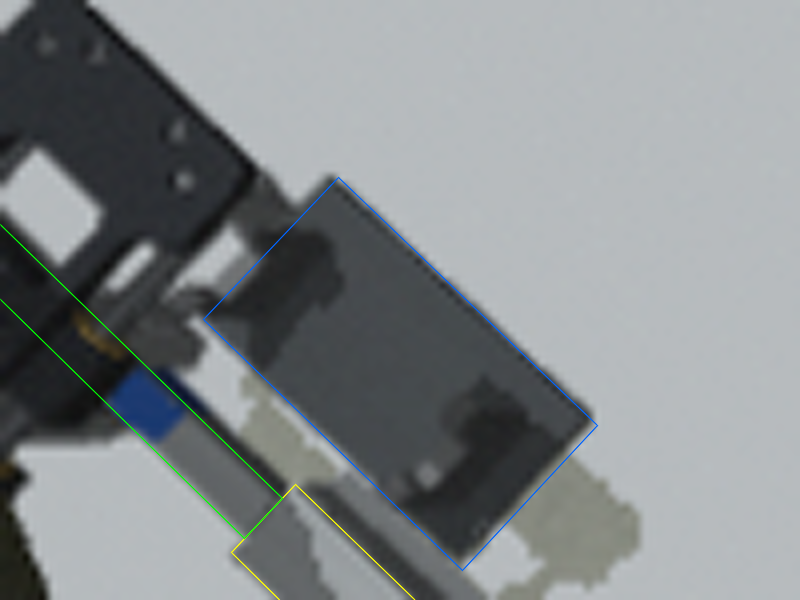

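View pics/r1_side.png

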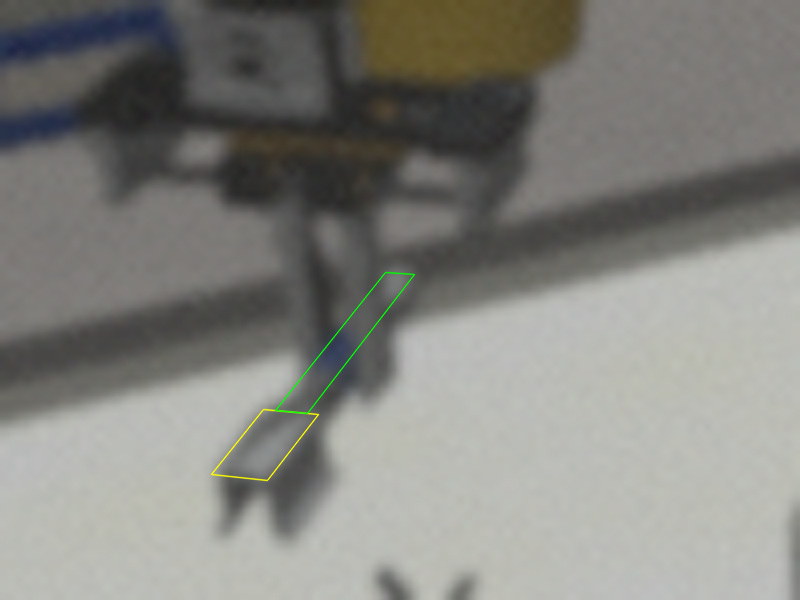

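```bash
python3 -m jog '[-0.5,10,0,0,0,0, -1.2,30,0,0,0,0, -1.2,55,0,0,0,0, -1.2,80,0,0,0,0, -1.2,100,0,0,0,0, -1.2,115,0,0,0,0, -1.2,124,0,0,0,0, -1.2,126,0,0,0,0, -1.2,126,0,0,0,0]';python3 go.py 450.2 365.2 63.4 -2.3
python3 - <<'E'
from cell import manip
from ov import *
for n in("top","side"):
    c=manip.camera(n)
    o=Ov(c,(130,215,230,290) if n=="top" else (180,120,280,195),1.5 if n=="top" else 1)
    o.save("r2_%s.png"%n)
E
```

```text
clock: 24.55
eef_pos: [450.4, 365.4, 94.0]
eef_rot: [-1.571, -0.0, -2.301]
wrist_force: [0.4, 0.4, -1.9]
finger_gap: 13.4
t 24.55 pos [450.4 365.4  94. ] rot [-1.571 -0.    -2.301] F [ 0.4  0.4 -1.9] gap 13.4
shift [ 0.3 30.6 -0. ] turn [ 0.01 -0.03  0.03]
```

View pics/r2_top.png

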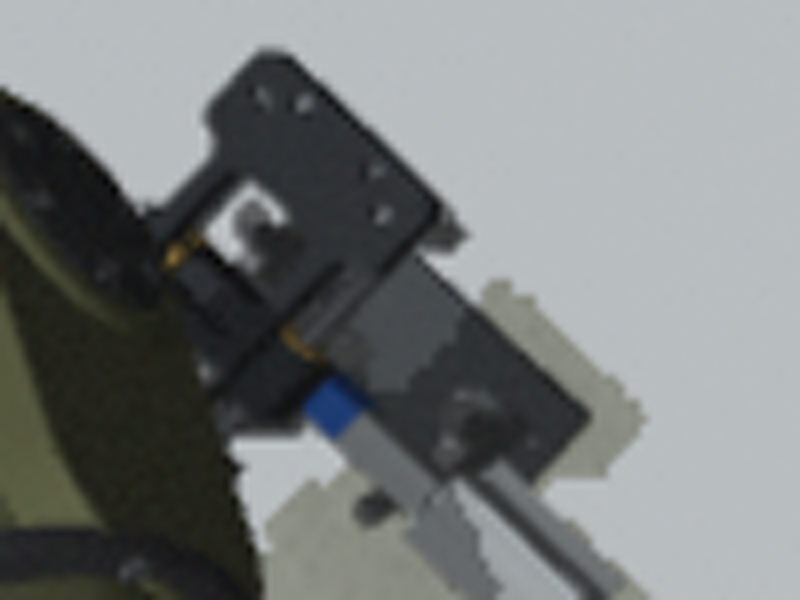

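View pics/r2_side.png

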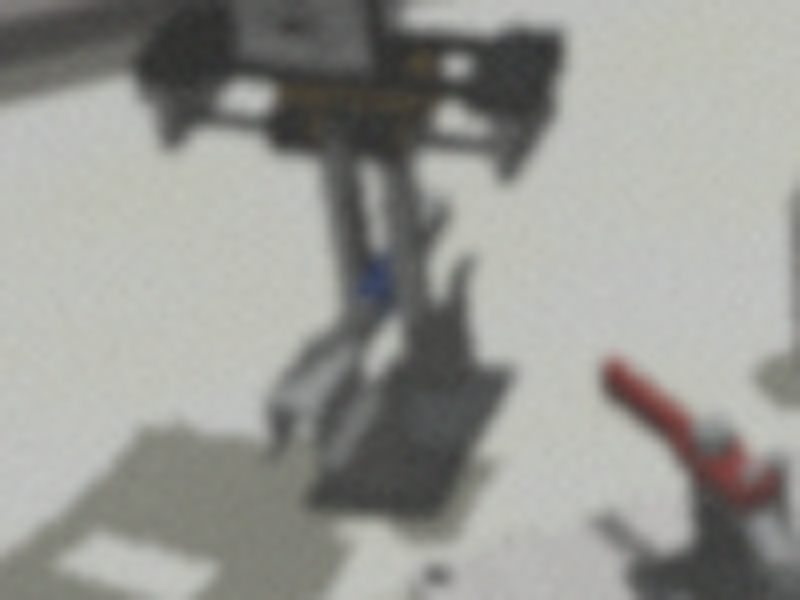

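Bar is centred between yoke cheeks; lower carefully.

```bash
python3 -m jog '[0,4,0,0,0,0,0,9,0,0,0,0,0,13,0,0,0,0,0,16,0,0,0,0,0,18,0,0,0,0,0,18,0,0,0,0]'; python3 -m jog '[0,4,0,0,0,0,0,8,0,0,0,0,0,10,0,0,0,0,0,10,0,0,0,0,0,10,0,0,0,0]'; python3 -m jog '[0,1,0,0,0,0,0,2,0,0,0,0,0,2,0,0,0,0]';python3 go.py 450.2 365.2 63.4 -2.3
```

```text
clock: 25.15
eef_pos: [450.2, 365.6, 75.7]
eef_rot: [-1.571, -0.001, -2.3]
wrist_force: [0.7, -0.2, -2.2]
finger_gap: 13.5
clock: 25.57
eef_pos: [450.4, 365.7, 66.1]
eef_rot: [-1.571, -0.0, -2.3]
wrist_force: [0.2, -0.5, -3.1]
finger_gap: 13.7
clock: 25.82
eef_pos: [450.3, 365.6, 64.1]
eef_rot: [-1.571, -0.0, -2.301]
wrist_force: [0.6, 0.4, -2.2]
finger_gap: 13.3
t 25.82 pos [450.3 365.6  64.1] rot [-1.571 -0.    -2.301] F [ 0.6  0.4 -2.2] gap 13.3
shift [0.4 0.7 0.2] turn [ 0.   -0.03  0.01]
```

```bash
python3 -m jog '[0,0.5,0,0,0,0,0,0.8,0,0,0,0,0,0.8,0,0,0,0]'; python3 -m jog '[0,0,0,0,0,0,0,0,0,0,0,0,0,0,0,0,0,0,0,0,0,0,0,0,0,0,0,0,0,0]' 40; python3 -m jog '[0,0,0,0,0,0]'; python3 -m jog '[0,-5,0,0,0,0,0,-20,0,0,0,0,0,-50,0,0,0,0,0,-85,0,0,0,0,0,-120,0,0,0,0,0,-150,0,0,0,0,0,-160,0,0,0,0,0,-160,0,0,0,0]'; python3 go.py 330 330 230 -2.3
```

```text
clock: 26.07
eef_pos: [450.4, 365.7, 63.5]
eef_rot: [-1.571, 0.0, -2.3]
wrist_force: [-0.5, 0.0, -2.7]
finger_gap: 13.6
clock: 26.48
eef_pos: [450.5, 365.7, 63.6]
eef_rot: [-1.571, 0.0, -2.301]
wrist_force: [-0.3, -0.2, -0.1]
finger_gap: 39.7
clock: 26.57
eef_pos: [450.4, 365.7, 63.5]
eef_rot: [-1.571, 0.0, -2.3]
wrist_force: [0.0, 0.2, -0.0]
finger_gap: 40.0
clock: 27.23
eef_pos: [451.0, 366.2, 226.4]
eef_rot: [-1.57, 0.005, -2.3]
wrist_force: [0.0, 0.0, 0.2]
finger_gap: 40.1
t 27.23 pos [451.  366.2 226.4] rot [-1.57   0.005 -2.3  ] F [0.  0.  0.2] gap 40.1
shift [107.6  -4.2 -66.1] turn [-0.06 -0.03 -0.28]
```

```bash
python3 -m jog '[5,0,-20,0,0,0,10,0,-50,0,0,0,16,0,-80,0,0,0,22,0,-110,0,0,0,28,0,-140,0,0,0,34,0,-170,0,0,0,40,0,-200,0,0,0,40,0,-210,0,0,0,40,0,-210,0,0,0,40,0,-210,0,0,0]'
python3 - <<'E'
from cell import manip
from ov import *
t=manip.camera("top");s=manip.camera("side")
pickle.dump({k:t[k] for k in("intrinsics","origin","orientation","img")},open("T.pkl","wb"))
o=Ov(s,(180,120,340,240));o.save("f_side.png")
Ov(t,(410,180,540,278),1.5).save("f_mag.png")
print(manip.read_state()["eef_pos"],manip.read_state()["wrist_force"])
o=Ov(t,(240,185,390,297),1.6)
x,y,yaw=475.2,3,-.033;Rz=R.from_euler('z',yaw).as_matrix()
def M(v):return np.array([x,y,0])+Rz@np.array(v,float)
q=[proj(t,M((s,-85+20*np.cos(a),140+20*np.sin(a)))) for s in(-28,28) for a in np.linspace(0,6.28,40)]
o.poly(cv2.convexHull(np.array(q,np.float32))[:,0],(0,255,255))
q=M((0,70,0));o.rect(q[:2],yaw+np.radians(23)+1.344,14,76,-5,5,166,col=(255,255,0))
o.save("f_mill.png")
E
python3 m2.py 552.8 -401.2 -1.7125 f 450.0 364.7 -2.3
```

```text
clock: 28.07
eef_pos: [267.3, 475.5, 222.3]
eef_rot: [-1.57, -0.002, -2.3]
wrist_force: [0.1, 0.2, -0.8]
finger_gap: 40.2
[268.19120296 475.15146085 222.75050927] [-0.54794541 -0.21789237  0.34760125]
outlet [ 559.86149579 -351.70115883   46.        ] jar y axis [ 0.98997682 -0.14122992  0.        ]
```

View pics/f_mill.png

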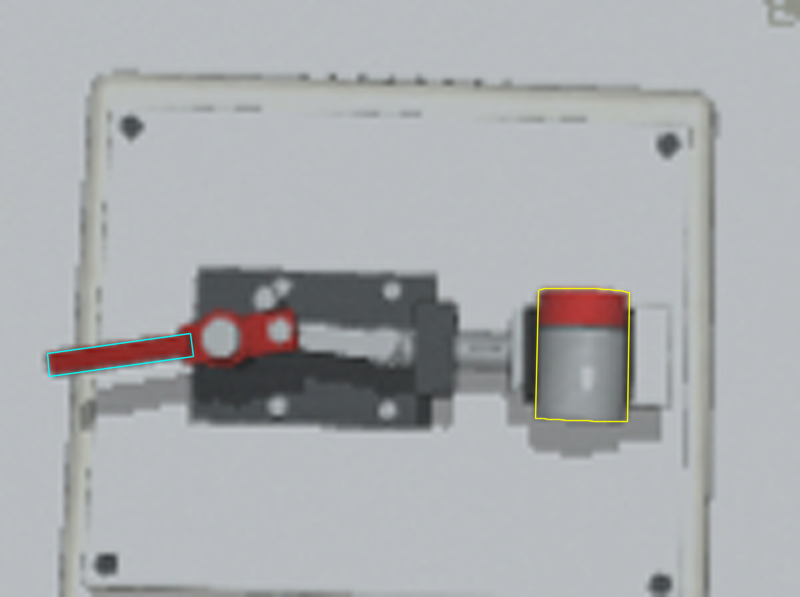

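View pics/ovbar_f.png

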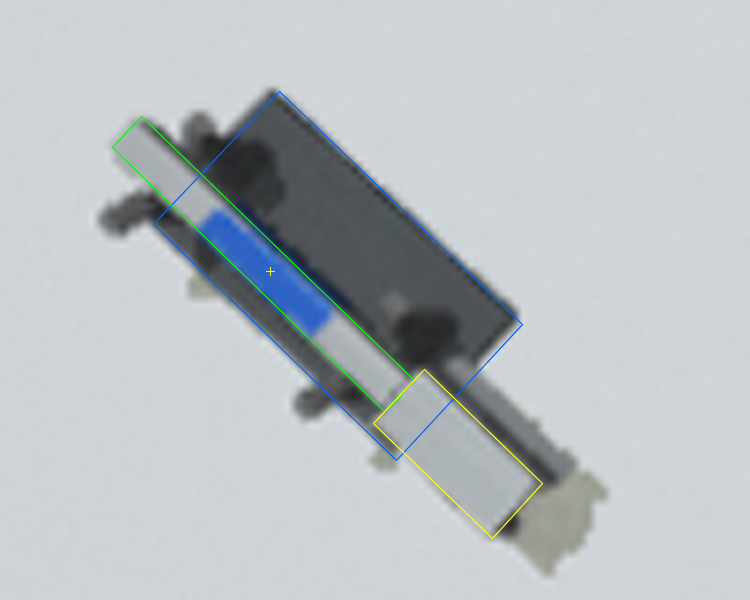

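View pics/ovmag_f.png

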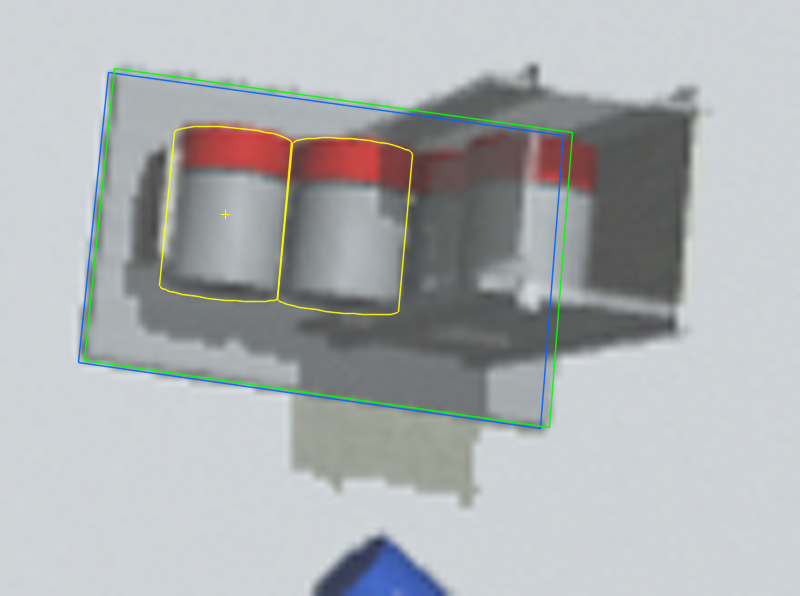

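View pics/f_side.png

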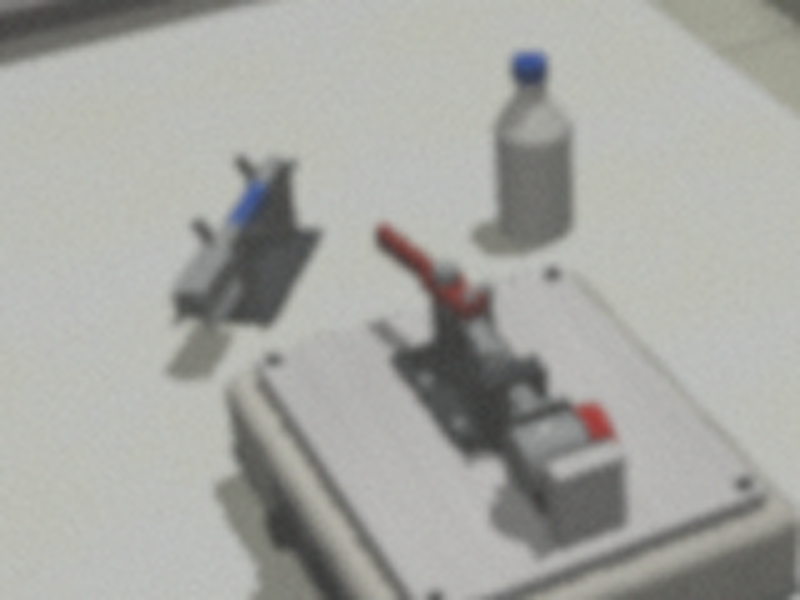

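All checks agree: the lever lies on the 1.344 rad outline, the jar is in the bed with the pad on it, the bar is back in both yokes, and jar 2 is at the lip.

```bash
python3 -c "
from cell import manip
print(manip.sign_off())"
```

```text
the job is handed in; nothing more can be done
None
```

The job is done and handed in at about 28 s of the 67 s allowed. I gripped jar 1 by its ends, set it down on the mill's bed with light contact and let go. I then put the fork over the red lever and swung it past its dead point. I pushed it against its stop until the force rose to about 7 N with the lever no longer moving, then hung the bar back on its rest.

**Checks in the last pictures:**
- **Lever:** it lies on the outline drawn for 1.344 rad, its locked position.
- **Jar 1:** it sits square in the bed within about 2 mm of the drawn outline, with the pad against it.
- **Bar:** it is back in both yokes, with its picture the same as before pick-up to within about 1 mm.
- **Magazine:** jar 2 is at the lip, and the remaining jars have moved down inside the magazine.
- **Other things:** the bottle stands as before, and the arm is clear of everything. I steered clear of the rack, pot and blue look-alike jar but did not measure them again at the end.

No check failed. In the blurrier side pictures, the bar's outline was 2 to 4 mm off during the fork seating. The top pictures and the contact forces did not show that offset, so I went by those. I could not read the pad's travel directly. I inferred it from the locked lever and the pad touching the jar.

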